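# Unlock the analyser carriage and unload its sample cups

## Task

Unlock the sample carriage of the bench analyser: pull the head of each of the two spring-loaded captive screws up against its spring and, while it is up, turn it anticlockwise (seen from above) as far as it will go, so that its thread holds it up. Then pull the carriage all the way out to its front stop, flip the toggle clamp arm up past centre so that it stays open, and lay every sample cup flat on the floor of the steel tray on the bench, not stacked. Leave the screws up, the carriage out and the clamp open, and do not disturb the glassware and the wash bottle.

Things in the scene. Friction and masses are not known exactly. Their poses are not given: they have to be found in the camera images.
- analyser: low white bench instrument, fixed. Origin: centre of its underside; its front is its -x side. Plinth x -190 to 170, y +-180, 45 mm high; over the rear (x from 20) a hood open at the front, 300 wide, 114 mm high (the last 30 mm: 145). Screw bosses 34 mm across, 75 mm high, at x -50, y +-145. The sample carriage comes out from under the hood towards -x
- screw_left_top (a point): centre of the top of the left (+y) captive screw's head: a round knurled steel head 26 mm across, 22 mm tall, on a vertical axis, its top 99 mm above the bench when down; a black radial line marks its top. Nothing higher than the boss stands within 60 mm of the axis while the carriage is home
- screw_right_top (a point): the same point of the right (-y) captive screw, which is just like the left one
- screw_left_pull (a joint): how far the left screw is pulled up, m: 0 down (spring: 4 N there, 8 N at 0.010), at most 0.014. The thread catches only if it is up 0.0075 or more as its turn passes 0.2 to 0.6 rad; lower, it is blocked at about 0.25. Once caught it stays up when let go, and turning on raises it to about 0.010. While down its pin locks the carriage; clear when up 0.006
- screw_right_pull (a joint): the same for the right screw
- screw_left_turn (a joint): turn of the left screw, rad, growing anticlockwise seen from above: starts between 0 and 0.15, end stop at 2.7 (more than one grasp is needed); stiff with friction of about 0.03 N m, stays where it is left
- screw_right_turn (a joint): the same for the right screw
- carriage (a joint): how far the carriage has come out from under the hood towards the analyser's -x, m: 0 home (locked by both screws), front stop at 0.13; friction 3 N, stays where it is left
- clamp_grip (a point): middle of the rubber grip of the clamp arm: a round peg 14 mm across and 44 mm long along the analyser's x, at the arm's free end, in front of the arm; the point is on the peg's axis, 26 mm from the arm's side. Clamp shut: 81 mm above the bench. It goes round the hinge at 162 mm radius
- clamp_hinge (a point): hinge of the toggle clamp, on the +y end of the carriage, 81 mm above the bench; the hinge axis lies along the analyser's x and goes with the carriage. The steel arm (16 mm wide, 8 mm thick, 172 mm long) lies towards the analyser's -y over all three bays, 1.5 mm above the cups
- clamp (a joint): angle of the clamp arm, rad: 0 shut (lying level over the cups), 1.57 straight up (centre), 2.05 open stop, leaning out to the analyser's +y. Light (0.13 kg): it falls shut if let go before centre, and falls open and stays past centre
- tray: loose flat steel tray on the bench, 220 (x) x 150 (y) x 16 mm high, walls and floor 3 mm thick, 0.7 kg. Origin: centre of its underside. It may be nudged
- carriage_tab (a point): centre of the top edge of the carriage's pull tab, an upright black plate at the front middle of the carriage, 12 mm thick (along the analyser's x), 44 mm wide (y) and 32 mm tall above the carriage plate; its top is 87 mm above the bench. 54 mm free behind it to the hood
- cup0: lidded flat round sample cup, white with a grey rim, 38 mm across, 20 mm tall, about 60 g; may be absent. Origin: centre of its underside. Starts in one of the carriage's three bays (41 mm square, in a row along the analyser's y at 46 mm pitch, floor 55 mm and walls 59 mm above the bench), under the hood and the clamp arm. Either way up is fine
- cup0_mid (a point): centre of the same cup, 10 mm from both faces
- cup1: lidded flat round sample cup, white with a grey rim, 38 mm across, 20 mm tall, about 60 g; may be absent. Origin: centre of its underside. Starts in one of the carriage's three bays (41 mm square, in a row along the analyser's y at 46 mm pitch, floor 55 mm and walls 59 mm above the bench), under the hood and the clamp arm. Either way up is fine
- cup1_mid (a point): centre of the same cup, 10 mm from both faces
- cup2: lidded flat round sample cup, white with a grey rim, 38 mm across, 20 mm tall, about 60 g; may be absent. Origin: centre of its underside. Starts in one of the carriage's three bays (41 mm square, in a row along the analyser's y at 46 mm pitch, floor 55 mm and walls 59 mm above the bench), under the hood and the clamp arm. Either way up is fine
- cup2_mid (a point): centre of the same cup, 10 mm from both faces
- beaker: bystander: glass beaker, 70 mm across, 90 mm tall; origin at the centre of its underside; leave alone
- wash_bottle: bystander: white wash bottle, 60 mm across, 150 mm tall; origin at the centre of its underside; leave alone
- flask: bystander: conical glass flask, 72 mm across, 100 mm tall; origin at the centre of its underside; leave alone

How it is judged:
On the way, in this order (a step that is already met when the one before it is completed fails the run):
1. both captive screws are pulled up and driven anticlockwise to the end, held up by their threads (value of joint each of screw_left_pull, screw_right_pull above 0.0075 m and value of joint each of screw_left_turn, screw_right_turn above 2.3 rad), for 0.2 s.
2. the carriage is pulled out to its front stop (value of joint carriage above 0.122 m), for 0.2 s.
3. the clamp arm is flipped up past centre and lies open (value of joint clamp above 1.75 rad), for 0.2 s.
At the end, for the whole second after the job is handed in: Screws up over 7.5 mm and turned past 2.3 rad, carriage out over 122 mm, clamp arm past 1.75 rad; every present cup at rest, flat (0.15 rad, either way up) on the tray's floor within its walls, not stacked (its centre under 19 mm above the tray's underside) (all of step 1 and value of joint carriage above 0.122 m and value of joint clamp above 1.75 rad and x of cup0 in the frame of tray between -0.095 and 0.095 m and y of cup0 in the frame of tray between -0.062 and 0.062 m and z of each of cup0_mid, cup1_mid, cup2_mid in the frame of tray below 0.019 m and angle between the z axis of each of cup0, cup1, cup2 and the z axis of tray, either way round below 0.15 rad and linear speed of each of cup0, cup1, cup2 below 0.02 m/s and x of cup1 in the frame of tray between -0.095 and 0.095 m and y of cup1 in the frame of tray between -0.062 and 0.062 m and x of cup2 in the frame of tray between -0.095 and 0.095 m and y of cup2 in the frame of tray between -0.062 and 0.062 m); the robot touches nothing.
It fails at once if the beaker is pushed aside or tipped (distance of beaker from where it was at the start of the episode above 0.03 m or angle between beaker's own z axis and vertical above 0.35 rad).
It fails at once if the wash bottle is pushed aside or tipped (distance of wash_bottle from where it was at the start of the episode above 0.03 m or angle between wash_bottle's own z axis and vertical above 0.35 rad).
It fails at once if the flask is pushed aside or tipped (distance of flask from where it was at the start of the episode above 0.03 m or angle between flask's own z axis and vertical above 0.35 rad).
Of cup0, cup1, cup2 only 2 to 3 are there at a start; the rules pass over those that are not, and their reading is None.
At some moment in a run one of tray may be knocked a few centimetres aside while the robot is not near it.
Once in a run the grip may slacken for a moment while it holds something.
It also fails if it takes over 210 s, if anything falls off the work surface, if the arm or the gripper's body presses on something with over 40 N, if the wrist force passes 120 N, or if a joint passes its speed limit or range.

## Robot

A 7-joint arm with a two-finger parallel gripper is mounted at the origin on the work surface. World frame = base frame: x ahead of the robot, y to its left, z up, the work surface at z = 0. Lengths are in m, angles in rad, forces in N, time in s.
With the tool pointing down it reaches from about 0.425 to 0.825 m from the base axis. Payload 3.6 kg.
Tool frame: the origin (TCP) lies midway between the tips of the shut fingers; the grasp point (between the pads) lies 19 mm behind it (bot.tcp_to_grasp is the distance from the TCP to the grasp point, in m); z points along the fingers, y is the line along which they close (so a half turn about z gives the same grasp; the last joint's range is limited). The gripper opens to 93 mm and grips with 3 to 60 N. Pads are 15 mm wide; open, the fingers measure 128 mm over their backs; the gripper's body (75 mm by 188 mm) begins 65 mm behind the grasp point.
Start: joints at [-1.151, 0.615, -0.013, 1.423, 0.008, 1.103, -0.04], TCP at [0.28, 0.586, 0.219] pointing down, gripper open.
Joint ranges: [-3.12, 3.12], [-0.3, 2.06], [-1.34, 1.32], [0.26, 2.42], [-1.36, 4.5], [0.01, 1.98], [-2.84, 2.84]. Speed limits (rad/s): [2.79, 2.79, 3.14, 3.14, 3.14, 3.14, 3.14].

## Interface

Orientations are given as a unit quaternion [w, x, y, z].
In Python, from bench import bot gives the robot as it stands.
- The arm moves only by the shell command python3 -m crank 'ROWS' [FORCE]. ROWS is a JSON object of lists of equal length, an entry for each row: "angular": the turn, a rotation vector about the tool's x, y, z in rad, a list of three; "xyz": the shift along the tool's x, y, z in m, a list of three; "grip": the finger opening in m, from 0 to 0.093. A call has 1 to 20 rows; each row is the pose to reach, as a shift and turn from the pose commanded when the call began, along the tool's axes at that moment; what a row does not reach only later rows make up. A row lasts 1/12 s, in which the tool goes at most 41.7 mm and 7.16 degrees, less where a joint would pass 70% of its speed; a pose out of reach is approached as far as the arm can. A call with a gripper value outside its range is refused whole. The fingers move at their own pace and stop on an object; FORCE is the grip in N (left out, the last holds). Time passes only in rows, so rows that repeat a pose let the fingers close. It gives the time, the measured TCP pose, the force, the opening and the grip force at its end, in the units of the state.
- bot.get_state(): the state, without advancing time (a new reading comes with each control period).
- bot.capture(name): name is "scene" or "top" or "wrist"; returns a dict with "frame" (384x512x3 uint8, red, green, blue), "camera_matrix" (3x3 intrinsics, pixels), "distortion" ([k1, k2, p1, p2, k3] as OpenCV has them; the pictures are not rectified), "camera_from_world" (4x4, takes a point from world to camera coordinates); the wrist camera has in their place "mount" (4x4, takes a point from camera to tool coordinates, whose origin is the TCP and whose axes are the flange's). Camera axes: x right, y up, looking along -z (the intrinsics and any distortion apply to the point x, -y, -z); pixel columns grow to the right and rows downward; lengths in m; the calibration is good to about 2 mm. A picture is of the moment at which its call begins: read the wrist's pose just before it. There is no depth.
- bot.sign_off(): hands the job in; it is judged then, once.
Trained networks look in a picture, given as the dict that the camera call returned (one of the last four; its "shot" number tells which), for a name from the list of things; names that differ only in an ending like _2 or _b are one class to them, and where a whole thing is asked for, a point or a joint stands for the part that bears it (a point fixed in the world has none). Each returns a list of dicts, best first, with "confidence" (0 to 1); they miss things now and then, are a little off and sometimes report something else, mostly with a low value. They report only what shows in the picture. A call takes as long as a camera call.
- bot.masks_of(thing, picture): "region" (384x512 bool, what is visible of it) and "bbox" ([centre column, centre row, width, height] in pixels, round what is visible of it).
The state is a dict: "t": time; "joint_pos": joint angles; "joint_velocities": joint speeds; "tau": joint torques, N m; "position": TCP position; "eef_rot": TCP orientation; "wrist_force": force on the tool from outside, world axes, zero at the start; "wrist_torque": the same for the moment, N m; "finger_gap": opening from 0.0 (shut) to 1.0 (fully open); "finger_force": force on a finger pad.
Only numpy, scipy, OpenCV 4.12 (cv2) and the standard library are available. Lean on these libraries where they do the work, as an engineer would, in place of code of your own. Each camera call takes 0.05 s, during which the arm holds its last target. There are 200 camera calls.

## Working session

There is one attempt and no reset: what is moved stays moved. The work goes in short steps, Python scripts to look and compute and a shell command to move; the robot and the scene stay as the last step left them, time stands still between calls to the robot, and variables do not carry over. Pictures are saved under pics/ and viewed, at most 14 in all, crops included, and the job is handed in when it is done.

```bash
mkdir -p pics; ls; cat > h.py <<'E'
from bench import bot
import numpy as np, cv2
from scipy.spatial.transform import Rotation as R
def Rt(s): q=s["eef_rot"]; return R.from_quat([q[1],q[2],q[3],q[0]]).as_matrix()
def cap(n):
    s=bot.get_state(); p=bot.capture(n)
    if n=="wrist":
        T=np.eye(4); T[:3,:3]=Rt(s); T[:3,3]=s["position"]
        p["cfw"]=np.linalg.inv(T@np.array(p["mount"]))
    else: p["cfw"]=np.array(p["camera_from_world"])
    return p
def proj(p,X):
    X=np.atleast_2d(X); c=X@p["cfw"][:3,:3].T+p["cfw"][:3,3]
    c=c*[1,-1,-1]
    return cv2.projectPoints(c,np.zeros(3),np.zeros(3),np.array(p["camera_matrix"]),np.array(p["distortion"],float))[0][:,0]
def atz(p,uv,z):
    uv=np.array(uv,float).reshape(-1,1,2)
    n=cv2.undistortPoints(uv,np.array(p["camera_matrix"]),np.array(p["distortion"],float))[:,0]
    d=np.c_[n[:,0],-n[:,1],-np.ones(len(n))]@p["cfw"][:3,:3]
    o=-p["cfw"][:3,:3].T@p["cfw"][:3,3]
    return o+d*((z-o[2])/d[:,2])[:,None]
def save(p,name,crop=None,scale=1):
    f=p["frame"][:,:,::-1]
    if crop: f=f[crop[1]:crop[3],crop[0]:crop[2]]
    cv2.imwrite("pics/"+name,cv2.resize(f,None,fx=scale,fy=scale,interpolation=cv2.INTER_CUBIC))
def cen(m):
    ys,xs=np.nonzero(m); return xs.mean(),ys.mean()
E
python3 - <<'E'
from h import *
t=cap("top"); s=cap("scene")
print(bot.get_state()["position"],bot.get_state()["eef_rot"])
for n,z in [("analyser",.06),("screw_left_top",.09),("screw_right_top",.09),("carriage_tab",.087),("clamp_grip",.081),("clamp_hinge",.081),("tray",.01),("cup0",.07),("beaker",.05),("wash_bottle",.08),("flask",.05)]:
  for d in bot.masks_of(n,t)[:3]:
    if d["confidence"]>.2: print(n,round(d["confidence"],2),np.round(d["bbox"]),atz(t,cen(d["region"]),z).round(3))
a=np.vstack([t["frame"]]); save(t,"top.png",None,1.5); save(s,"scene.png",None,1.5)
E
```

```text
pics
[0.2799354  0.5858527  0.21761137] [-2.33390449e-04  2.21014063e-01  9.75269953e-01 -1.11684871e-03]
analyser 0.75 [247. 188. 152. 162.] [[0.625 0.138 0.06 ]]
screw_left_top 0.46 [191. 189.  12.   7.] [[0.617 0.291 0.09 ]]
screw_right_top 0.72 [247. 186.  76.  39.] [[0.624 0.136 0.09 ]]
screw_right_top 0.64 [296. 215.  12.  12.] [[0.546 0.01  0.09 ]]
screw_right_top 0.49 [247. 188. 154. 164.] [[0.624 0.138 0.09 ]]
carriage_tab 0.63 [248. 186.  77.  35.] [[0.625 0.14  0.087]]
clamp_hinge 0.97 [250. 187.  74.  39.] [[0.626 0.137 0.081]]
clamp_hinge 0.6 [247. 186. 152. 165.] [[0.625 0.138 0.081]]
clamp_hinge 0.49 [381. 143.  37.  26.] [[ 0.748 -0.22   0.081]]
tray 0.59 [421. 231.  64.  84.] [[ 0.502 -0.35   0.01 ]]
beaker 0.64 [382. 144.  35.  28.] [[ 0.754 -0.229  0.05 ]]
wash_bottle 0.83 [116. 189.  29.  20.] [[0.608 0.488 0.08 ]]
flask 0.93 [110. 233.  28.  25.] [[0.495 0.511 0.05 ]]
flask 0.43 [248. 187.  76.  38.] [[0.628 0.14  0.05 ]]
```

View pics/top.png

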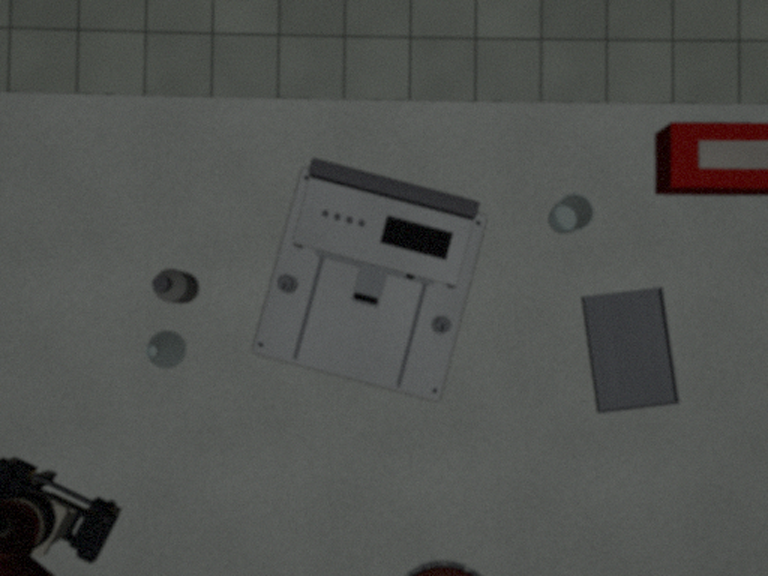

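View pics/scene.png

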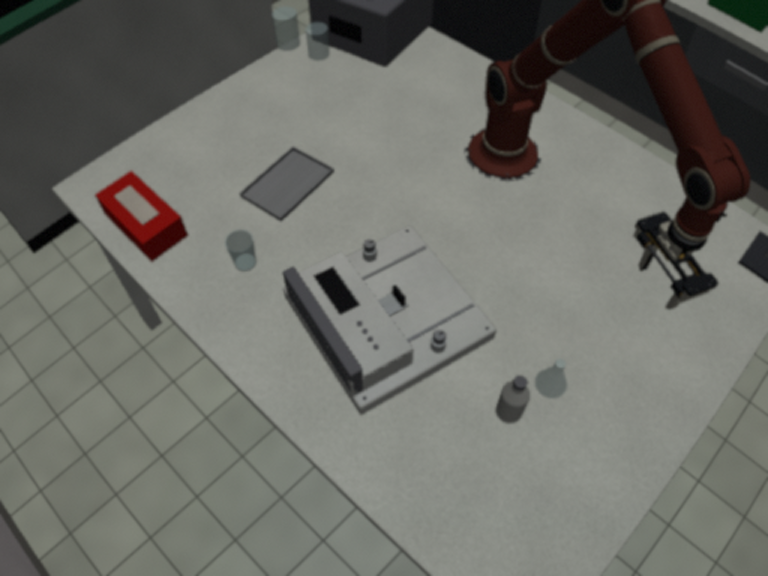

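The top picture shows the analyser turned, with screws at about (191,189) and (295,216), the tab at (244,199) and the tray at (421,231). The scene picture agrees. The screws measure 0.290 m apart, which matches the drawing, so the yaw is about -0.247.

```bash
cat >> h.py <<'E'
def delta(pos,yaw,show=True):
    """move to TCP pos, tool down, tool y axis at yaw (mod pi not applied)"""
    s=bot.get_state(); M=Rt(s)
    y=np.array([np.cos(yaw),np.sin(yaw),0]); z=np.array([0,0,-1.]); x=np.cross(y,z)
    G=np.c_[x,y,z]
    yc=np.arctan2(M[1,1],M[0,1])
    print("t",round(s["t"],1),"cur",np.round(s["position"],4),"yaw",round(yc,3),"q7",round(s["joint_pos"][6],2),"| xyz",(M.T@(np.array(pos)-s["position"])).round(4),"ang",R.from_matrix(M.T@G).as_rotvec().round(3),"F",np.round(s["wrist_force"],1),"gap",round(s["finger_gap"]*.093,4),round(float(np.max(s["finger_force"])),1))
A0=np.array([.630,.138]); AY=-0.247
def aw(x,y,z=0,A=None,Y=None):
    A=A0 if A is None else A; Y=AY if Y is None else Y
    c,s=np.cos(Y),np.sin(Y); return np.array([A[0]+c*x-s*y,A[1]+s*x+c*y,z])
E
python3 - <<'E'
from h import *
delta([.617,.291,.24],.44-1.4)
E
```

```text
t 0.7 cur [0.2802 0.5865 0.2186] yaw 1.125 q7 -0.04 | xyz [-0.4313 -0.1214 -0.0214] ang [-0.     0.     2.085] F [-0.7 -0.3 -0.1] gap 0.0933 0.0
```

```bash
python3 -m crank '{"xyz":[[0,0,-0.04],[0,0,-0.06],[-0.05,-0.015,-0.06],[-0.09,-0.025,-0.06],[-0.13,-0.035,-0.06],[-0.17,-0.045,-0.06],[-0.2,-0.055,-0.06],[-0.24,-0.065,-0.06],[-0.28,-0.08,-0.06],[-0.32,-0.09,-0.06],[-0.36,-0.1,-0.06],[-0.4,-0.11,-0.05],[-0.4313,-0.1214,-0.0214],[-0.4313,-0.1214,-0.0214],[-0.4313,-0.1214,-0.0214],[-0.4313,-0.1214,-0.0214],[-0.4313,-0.1214,-0.0214],[-0.4313,-0.1214,-0.0214],[-0.4313,-0.1214,-0.0214],[-0.4313,-0.1214,-0.0214]],"angular":[[0,0,0.1],[0,0,0.2],[0,0,0.3],[0,0,0.4],[0,0,0.5],[0,0,0.6],[0,0,0.7],[0,0,0.8],[0,0,0.9],[0,0,1.0],[0,0,1.1],[0,0,1.2],[0,0,1.3],[0,0,1.4],[0,0,1.5],[0,0,1.6],[0,0,1.7],[0,0,1.8],[0,0,1.95],[0,0,2.085]],"grip":[0.07,0.07,0.07,0.07,0.07,0.07,0.07,0.07,0.07,0.07,0.07,0.07,0.07,0.07,0.07,0.07,0.07,0.07,0.07,0.07]}'
python3 - <<'E'
from h import *
delta([.617,.291,.24],.44-1.4)
w=cap("wrist"); save(w,"w1.png",None,1.5)
for d in bot.masks_of("screw_left_top",w)[:3]: print(d["confidence"],d["bbox"],atz(w,cen(d["region"]),.095))
E
```

```text
t: 2.32
position: [0.617, 0.2912, 0.24]
eef_rot: [-0.0, 0.949, 0.315, -0.0]
wrist_force: [0.7, -0.5, 0.6]
finger_gap: 0.756
finger_force: 0.0
t 2.3 cur [0.617  0.2912 0.24  ] yaw -0.931 q7 -1.13 | xyz [-0.0001  0.0002  0.    ] ang [-0.    -0.     0.029] F [ 0.7 -0.5  0.6] gap 0.0703 0.0
```

View pics/w1.png

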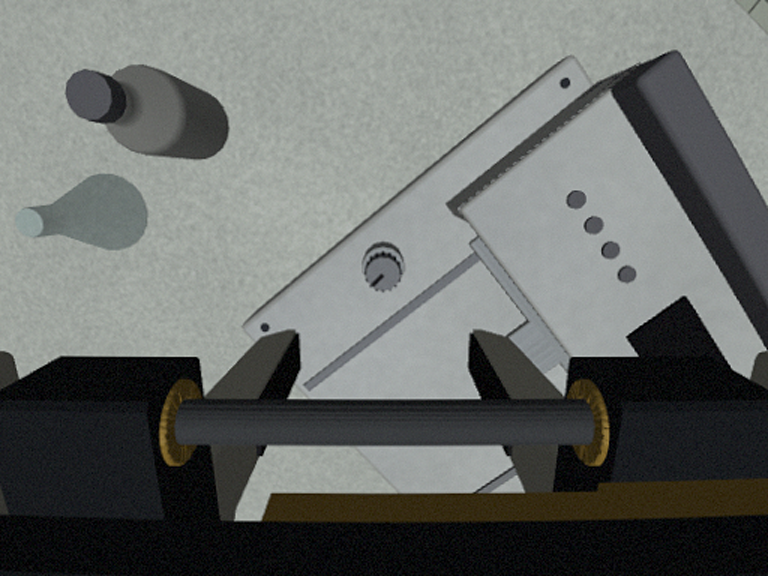

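The wrist picture shows the left screw's top centred at about (255,182) full-frame, with its mark pointing lower-left. The wash bottle and flask are well clear.

```bash
python3 - <<'E'
from h import *
w=cap("wrist")
g=cv2.cvtColor(w["frame"],cv2.COLOR_RGB2GRAY)
X=atz(w,[(254.7,182)],.099)[0]; print(X, proj(w,[X]))
# refine: fit circle of head top by ring projection
best=None
gx=cv2.Sobel(g,cv2.CV_32F,1,0);gy=cv2.Sobel(g,cv2.CV_32F,0,1);m=np.hypot(gx,gy)
th=np.linspace(0,2*np.pi,60)
for dx in np.arange(-.006,.0061,.001):
  for dy in np.arange(-.006,.0061,.001):
    P=proj(w,np.c_[X[0]+dx+.013*np.cos(th),X[1]+dy+.013*np.sin(th),0*th+.099])
    v=cv2.remap(m,P[:,0].astype(np.float32),P[:,1].astype(np.float32),1).mean()
    if best is None or v>best[0]: best=(v,X[0]+dx,X[1]+dy)
print(best)
delta([best[1],best[2],.079],.44-1.4)
E
```

```text
[0.61716178 0.29422511 0.099     ] [[254.7 182. ]]
(np.float32(222.24321), np.float64(0.6191617771729861), np.float64(0.2952251128956521))
t 2.5 cur [0.6169 0.2913 0.2399] yaw -0.922 q7 -1.12 | xyz [ 0.0043 -0.0018  0.1609] ang [0.    0.    0.038] F [-0.2  0.2 -0.2] gap 0.0699 0.0
```

```bash
python3 -m crank '{"xyz":[[0.0035,-0.001,0.03],[0.0035,-0.001,0.06],[0.0035,-0.001,0.09],[0.0035,-0.001,0.12],[0.0035,-0.001,0.14],[0.0035,-0.001,0.15],[0.0035,-0.001,0.161],[0.0035,-0.001,0.161],[0.0035,-0.001,0.161],[0.0035,-0.001,0.161],[0.0035,-0.001,0.161],[0.0035,-0.001,0.161],[0.0035,-0.001,0.161],[0.0035,-0.001,0.161]],"angular":[[0,0,0.03],[0,0,0.03],[0,0,0.03],[0,0,0.03],[0,0,0.03],[0,0,0.03],[0,0,0.03],[0,0,0.03],[0,0,0.03],[0,0,0.03],[0,0,0.03],[0,0,0.03],[0,0,0.03],[0,0,0.03]],"grip":[0.06,0.06,0.06,0.06,0.06,0.06,0.06,0.06,0.02,0.02,0.02,0.02,0.02,0.02]}' 40
```

```text
t: 3.63
position: [0.6194, 0.2942, 0.0797]
eef_rot: [-0.0, 0.953, 0.303, 0.0]
wrist_force: [0.2, -1.5, 2.7]
finger_gap: 0.268
finger_force: 40.1
```

```bash
python3 -m crank '{"xyz":[[0,0,-0.004],[0,0,-0.008],[0,0,-0.011],[0,0,-0.0115],[0,0,-0.0115],[0,0,-0.0115],[0,0,-0.0115],[0,0,-0.0115],[0,0,-0.0115],[0,0,-0.0115],[0,0,-0.0115],[0,0,-0.0115],[0,0,-0.0115],[0,0,-0.0115],[0,0,-0.0115],[0,0,-0.0115],[0,0,-0.0115],[0,0,-0.0115],[0,0,-0.0115],[0,0,-0.0115]],"angular":[[0,0,0],[0,0,0],[0,0,0],[0,0,0],[0,0,0],[0,0,-0.1],[0,0,-0.2],[0,0,-0.3],[0,0,-0.4],[0,0,-0.5],[0,0,-0.6],[0,0,-0.7],[0,0,-0.8],[0,0,-0.9],[0,0,-1.0],[0,0,-1.1],[0,0,-1.2],[0,0,-1.3],[0,0,-1.4],[0,0,-1.5]],"grip":[0.02,0.02,0.02,0.02,0.02,0.02,0.02,0.02,0.02,0.02,0.02,0.02,0.02,0.02,0.02,0.02,0.02,0.02,0.02,0.02]}'
python3 - <<'E'
from h import *
delta([.619,.294,.0912],.44)
E
```

```text
t: 5.3
position: [0.6164, 0.2947, 0.0891]
eef_rot: [-0.003, 0.488, 0.873, -0.002]
wrist_force: [-1.0, 2.4, -7.7]
finger_gap: 0.272
finger_force: 40.0
t 5.3 cur [0.6164 0.2947 0.0891] yaw 0.551 q7 0.13 | xyz [-0.002   0.0018 -0.0022] ang [-0.005 -0.003  0.111] F [-1.   2.4 -7.7] gap 0.0253 40.0
```

```bash
python3 -m crank '{"xyz":[[0,0,0],[0,0,0],[0,0,0],[0,0,0],[0,0,0],[0,0,0],[0,0,0],[0,0,0],[0,0,0],[0,0,0],[0,0,0],[0,0,0],[0,0,0],[0,0,0],[0,0,0]],"angular":[[0,0,-0.1],[0,0,-0.2],[0,0,-0.3],[0,0,-0.4],[0,0,-0.5],[0,0,-0.6],[0,0,-0.7],[0,0,-0.8],[0,0,-0.9],[0,0,-1.0],[0,0,-1.1],[0,0,-1.2],[0,0,-1.25],[0,0,-1.25],[0,0,-1.25]],"grip":[0.02,0.02,0.02,0.02,0.02,0.02,0.02,0.02,0.02,0.02,0.02,0.02,0.02,0.02,0.02]}'
python3 - <<'E'
from h import *
delta([.619,.294,.24],-.96)
print(bot.get_state()["wrist_torque"])
E
```

```text
t: 6.55
position: [0.6168, 0.2927, 0.0897]
eef_rot: [-0.003, -0.111, 0.994, -0.001]
wrist_force: [-3.2, 0.2, -3.8]
finger_gap: 0.269
finger_force: 40.0
t 6.5 cur [0.6168 0.2927 0.0897] yaw 1.793 q7 1.13 | xyz [-0.0014  0.0006 -0.1504] ang [-0.009  0.     2.752] F [-3.2  0.2 -3.8] gap 0.025 40.0
[ 0.12264002  0.82703704 -0.41310967]
```

```bash
python3 -m crank '{"xyz":[[0,0,0],[0,0,0],[0,0,0],[0,0,0],[0,0,0],[0,0,-0.03],[0,0,-0.07],[0,0,-0.11],[0,0,-0.15],[0,0,-0.15],[0,0,-0.15]],"angular":[[0,0,0],[0,0,0],[0,0,0],[0,0,0],[0,0,0],[0,0,0],[0,0,0],[0,0,0],[0,0,0],[0,0,0],[0,0,0]],"grip":[0.06,0.06,0.06,0.06,0.06,0.06,0.06,0.06,0.06,0.06,0.06]}'
python3 - <<'E'
from h import *
w=cap("wrist"); c=proj(w,[[.618,.294,.109]])[0]; print(c, proj(w,[[.618,.294,.109],[.618,.294,.075]]+[aw(-50e-3,.145+.013,.109),aw(-.05+.013,.145,.109)]))
x,y=np.clip(c.astype(int),75,[436,308]); save(w,"w2.png",(x-75,y-60,x+75,y+60),5)
R_=aw(-.05,-.145); print(R_)
a=np.arctan2(.01,.546)
delta([.546,.010,.24],a-1.4)
E
```

```text
t: 7.47
position: [0.6209, 0.2949, 0.2446]
eef_rot: [0.004, -0.112, 0.994, 0.001]
wrist_force: [0.4, -0.6, -0.7]
finger_gap: 0.649
finger_force: 0.0
[254.65803217 181.39962282] [[254.65803217 181.39962282]
 [254.73532612 175.16897474]
 [262.71471402 185.17255574]
 [246.61139494 190.26983019]]
[0.54606555 0.00962552 0.        ]
t 7.5 cur [0.6196 0.294  0.2417] yaw 1.795 q7 1.17 | xyz [ 0.1349 -0.2605  0.0013] ang [-0.004  0.    -3.107] F [ 0.   0.  -1.2] gap 0.0602 0.0
```

View pics/w2.png

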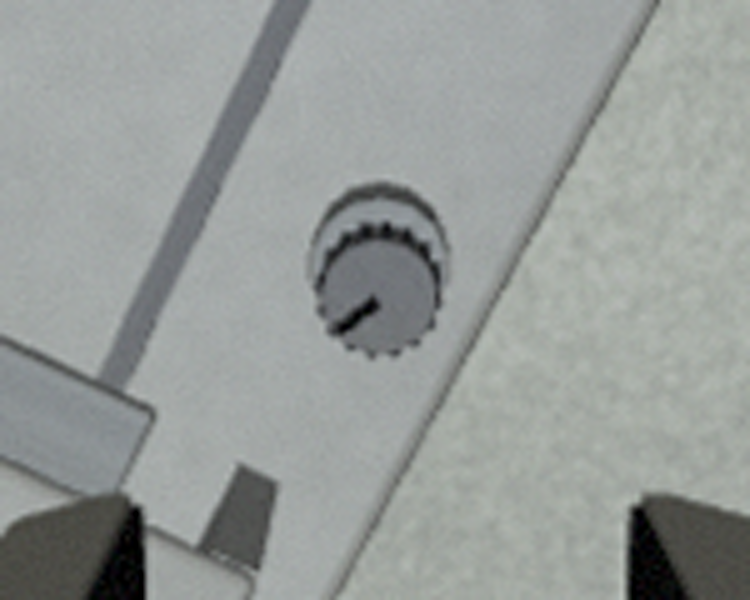

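The screw's mark has turned with the tool (about 2.74 rad), and the head stands clear of its boss at about (255,181). Next is the right screw.

```bash
python3 -m crank '{"xyz":[[0.016,-0.03,0],[0.032,-0.06,0],[0.048,-0.09,0],[0.064,-0.12,0],[0.08,-0.15,0],[0.096,-0.18,0],[0.112,-0.21,0],[0.128,-0.24,0],[0.135,-0.26,0],[0.135,-0.26,0],[0.135,-0.26,0],[0.135,-0.26,0],[0.135,-0.26,0],[0.135,-0.26,0],[0.135,-0.26,0],[0.135,-0.26,0],[0.135,-0.26,0],[0.135,-0.26,0],[0.135,-0.26,0],[0.135,-0.26,0]],"angular":[[0,0,0.12],[0,0,0.24],[0,0,0.36],[0,0,0.48],[0,0,0.6],[0,0,0.72],[0,0,0.84],[0,0,0.96],[0,0,1.08],[0,0,1.2],[0,0,1.32],[0,0,1.44],[0,0,1.56],[0,0,1.68],[0,0,1.8],[0,0,1.92],[0,0,2.04],[0,0,2.16],[0,0,2.28],[0,0,2.4]],"grip":[0.06,0.06,0.06,0.06,0.06,0.06,0.06,0.06,0.06,0.06,0.06,0.06,0.06,0.06,0.06,0.06,0.06,0.06,0.06,0.06]}'
python3 - <<'E'
from h import *
w=cap("wrist"); c=np.array([0,0])
g=cv2.cvtColor(w["frame"],cv2.COLOR_RGB2GRAY)
m=np.hypot(cv2.Sobel(g,cv2.CV_32F,1,0),cv2.Sobel(g,cv2.CV_32F,0,1))
th=np.linspace(0,2*np.pi,60);best=None
for dx in np.arange(-.01,.0101,.001):
  for dy in np.arange(-.01,.0101,.001):
    P=proj(w,np.c_[.546+dx+.013*np.cos(th),.01+dy+.013*np.sin(th),0*th+.099])
    v=cv2.remap(m,P[:,0].astype(np.float32),P[:,1].astype(np.float32),1).mean()
    if best is None or v>best[0]: best=(v,.546+dx,.01+dy)
print(best,proj(w,[[best[1],best[2],.099]]))
for d in bot.masks_of("screw_right_top",w)[:3]: print(d["confidence"],d["bbox"],atz(w,cen(d["region"]),.09))
delta([best[1],best[2],.079],.018-1.15)
E
```

```text
t: 9.18
position: [0.5442, 0.0102, 0.2386]
eef_rot: [-0.001, 0.887, 0.462, -0.002]
wrist_force: [-0.4, 0.5, -0.9]
finger_gap: 0.643
finger_force: 0.0
(np.float32(235.68184), np.float64(0.548), np.float64(0.014999999999999987)) [[257.32692078 178.379712  ]]
0.78 [258.4, 180.1, 23.5, 24.3] [[0.54583656 0.01314279 0.09      ]]
t 9.3 cur [0.5443 0.0103 0.2387] yaw -0.605 q7 -0.5 | xyz [0.0065 0.0008 0.1597] ang [-0.002  0.004  0.527] F [-0.1  0.  -0.1] gap 0.0597 0.0
```

```bash
python3 -m crank '{"xyz":[[0.0045,0.0004,0.03],[0.0045,0.0004,0.06],[0.0045,0.0004,0.09],[0.0045,0.0004,0.12],[0.0045,0.0004,0.14],[0.0045,0.0004,0.15],[0.0045,0.0004,0.1597],[0.0045,0.0004,0.1597],[0.0045,0.0004,0.1597],[0.0045,0.0004,0.1597],[0.0045,0.0004,0.1597],[0.0045,0.0004,0.1597],[0.0045,0.0004,0.1597],[0.0045,0.0004,0.1597]],"angular":[[0,0,0.12],[0,0,0.24],[0,0,0.36],[0,0,0.48],[0,0,0.52],[0,0,0.52],[0,0,0.52],[0,0,0.52],[0,0,0.52],[0,0,0.52],[0,0,0.52],[0,0,0.52],[0,0,0.52],[0,0,0.52]],"grip":[0.06,0.06,0.06,0.06,0.06,0.06,0.06,0.06,0.02,0.02,0.02,0.02,0.02,0.02]}' 40 && python3 -m crank '{"xyz":[[0,0,-0.004],[0,0,-0.008],[0,0,-0.011],[0,0,-0.0115],[0,0,-0.0115],[0,0,-0.0115],[0,0,-0.0115],[0,0,-0.0115],[0,0,-0.0115],[0,0,-0.0115],[0,0,-0.0115],[0,0,-0.0115],[0,0,-0.0115],[0,0,-0.0115],[0,0,-0.0115],[0,0,-0.0115],[0,0,-0.0115],[0,0,-0.0115],[0,0,-0.0115],[0,0,-0.0115]],"angular":[[0,0,0],[0,0,0],[0,0,0],[0,0,0],[0,0,0],[0,0,-0.1],[0,0,-0.2],[0,0,-0.3],[0,0,-0.4],[0,0,-0.5],[0,0,-0.6],[0,0,-0.7],[0,0,-0.8],[0,0,-0.9],[0,0,-1.0],[0,0,-1.1],[0,0,-1.2],[0,0,-1.3],[0,0,-1.4],[0,0,-1.5]],"grip":[0.02,0.02,0.02,0.02,0.02,0.02,0.02,0.02,0.02,0.02,0.02,0.02,0.02,0.02,0.02,0.02,0.02,0.02,0.02,0.02]}'
python3 - <<'E'
from h import *
delta([.547,.0135,.091],.44)
E
```

```text
t: 10.45
position: [0.5492, 0.0128, 0.0815]
eef_rot: [0.001, 0.975, 0.221, 0.001]
wrist_force: [0.6, 0.7, 0.5]
finger_gap: 0.271
finger_force: 40.1
t: 12.12
position: [0.5458, 0.0141, 0.0937]
eef_rot: [-0.002, 0.561, 0.828, -0.002]
wrist_force: [-5.4, -1.5, 11.1]
finger_gap: 0.268
finger_force: 40.0
t 12.1 cur [0.5458 0.0141 0.0937] yaw 0.38 q7 0.27 | xyz [-0.001   0.0009  0.0027] ang [-0.005 -0.002 -0.06 ] F [-5.4 -1.5 11.1] gap 0.025 40.0
```

```bash
python3 -m crank '{"xyz":[[0,0,0],[0,0,0],[0,0,0],[0,0,0],[0,0,0],[0,0,0],[0,0,0],[0,0,0],[0,0,0],[0,0,0],[0,0,0],[0,0,0],[0,0,0],[0,0,0],[0,0,0]],"angular":[[0,0,-0.1],[0,0,-0.2],[0,0,-0.3],[0,0,-0.4],[0,0,-0.5],[0,0,-0.6],[0,0,-0.7],[0,0,-0.8],[0,0,-0.9],[0,0,-1.0],[0,0,-1.1],[0,0,-1.2],[0,0,-1.25],[0,0,-1.25],[0,0,-1.25]],"grip":[0.02,0.02,0.02,0.02,0.02,0.02,0.02,0.02,0.02,0.02,0.02,0.02,0.02,0.02,0.02]}'
python3 - <<'E'
from h import *
delta([.619,.294,.24],-.96)
print(bot.get_state()["wrist_torque"])
E
python3 -m crank '{"xyz":[[0,0,0],[0,0,0],[0,0,0],[0,0,0],[0,0,0],[0,0,-0.03],[0,0,-0.07],[0,0,-0.11],[0,0,-0.15],[0,0,-0.15],[0,0,-0.15]],"angular":[[0,0,0],[0,0,0],[0,0,0],[0,0,0],[0,0,0],[0,0,0],[0,0,0],[0,0,0],[0,0,0],[0,0,0],[0,0,0]],"grip":[0.06,0.06,0.06,0.06,0.06,0.06,0.06,0.06,0.06,0.06,0.06]}'
python3 - <<'E'
from h import *
w=cap("wrist"); c=proj(w,[[.547,.0135,.109]])[0]; print(c)
x,y=np.clip(c.astype(int),75,[436,308]); save(w,"w3.png",(x-75,y-60,x+75,y+60),5)
t=cap("top")
for n,z in (("screw_left_top",.1),("screw_right_top",.1),("carriage_tab",.08)):
  for d in bot.masks_of(n,t)[:3]: print(n,d["confidence"],np.round(d["bbox"]),atz(t,cen(d["region"]),z))
# tab in analyser coordinates from eyeballed top pixel
X=atz(t,[(366/1.5,298/1.5)],.087)[0]; print("tab",X)
c,s=np.cos(AY),np.sin(AY); d=X[:2]-A0; print(c*d[0]+s*d[1],-s*d[0]+c*d[1])
save(t,"t2.png",(190,150,310,240),6)
E
```

```text
t: 13.37
position: [0.5443, 0.0113, 0.095]
eef_rot: [-0.004, -0.027, 1.0, -0.003]
wrist_force: [-8.4, -2.0, 20.5]
finger_gap: 0.264
finger_force: 40.0
t 13.4 cur [0.5443 0.0113 0.095 ] yaw 1.624 q7 1.2 | xyz [-0.0884  0.2773 -0.1475] ang [-0.013  0.005  2.584] F [-8.4 -2.  20.5] gap 0.0245 40.0
[-1.14199362  1.9010246  -0.05304882]
t: 14.28
position: [0.5497, 0.0144, 0.2447]
eef_rot: [0.003, -0.027, 1.0, 0.0]
wrist_force: [-1.1, -0.5, -0.2]
finger_gap: 0.645
finger_force: 0.0
[254.44976824 182.09992014]
screw_left_top 0.62 [422. 231.  64.  85.] [[ 0.50435461 -0.31953179  0.1       ]]
screw_right_top 0.67 [420. 232.  65.  83.] [[ 0.50435905 -0.31949855  0.1       ]]
carriage_tab 0.86 [249. 186.  78.  38.] [[0.62445309 0.13736626 0.08      ]]
tab [0.58979156 0.14621819 0.087     ]
-0.04099743911369933 -0.001862038470824584
```

View pics/w3.png

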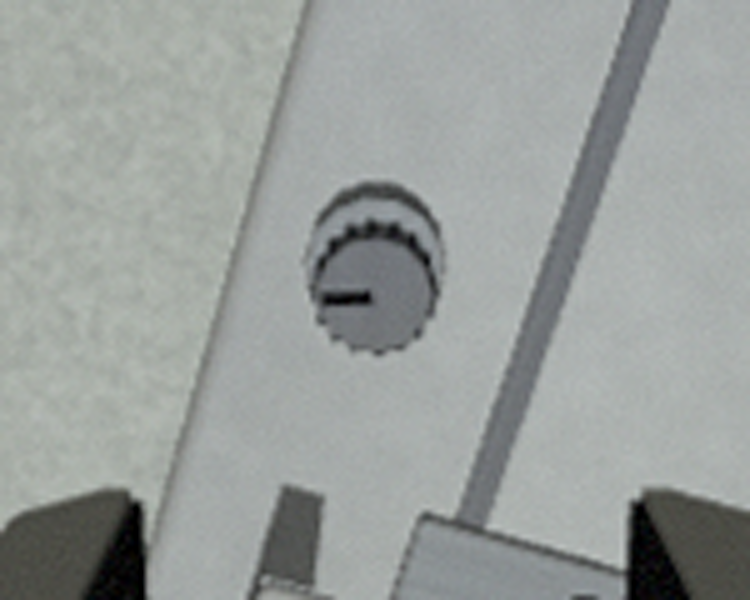

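View pics/t2.png

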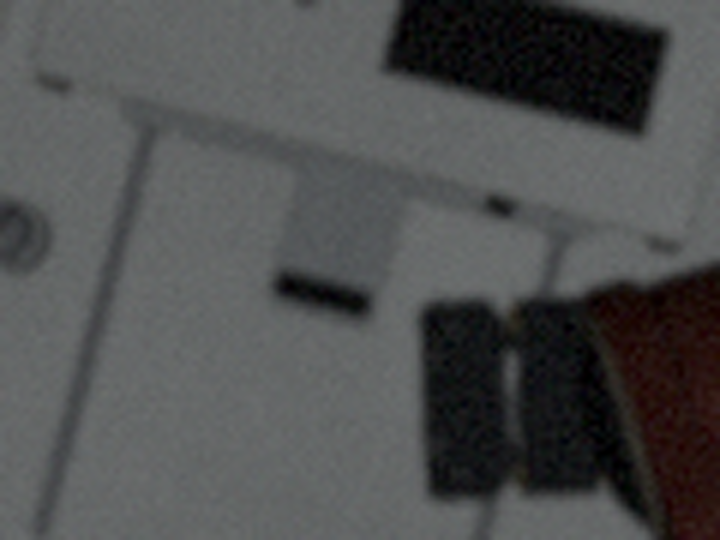

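Both heads are up, and the tab shows at about (243,198). The right mark seems to have lagged the tool, which suggests the grip slipped, so I'm measuring the mark angles.

```bash
cat >> h.py <<'E'
def mark(p,X,z,out=None):
    r=np.linspace(.003,.010,8)
    res=[]
    g=cv2.cvtColor(p["frame"],cv2.COLOR_RGB2GRAY).astype(np.float32)
    for a in np.arange(0,360,5):
        t=np.deg2rad(a); P=proj(p,np.c_[X[0]+r*np.cos(t),X[1]+r*np.sin(t),0*r+z]).astype(np.float32)
        res.append(cv2.remap(g,P[:,0],P[:,1],1).mean())
    i=int(np.argmin(res)); return np.deg2rad(5*i-np.degrees(AY)).round(2), np.round(min(res)),np.round(np.median(res))
E
python3 - <<'E'
from h import *
t=cap("top"); f=t["frame"]
w=cap("wrist")
def ctr(p,X,z):
    g=cv2.cvtColor(p["frame"],cv2.COLOR_RGB2GRAY); m=np.hypot(cv2.Sobel(g,cv2.CV_32F,1,0),cv2.Sobel(g,cv2.CV_32F,0,1))
    th=np.linspace(0,2*np.pi,60);b=None
    for dx in np.arange(-.006,.0061,.001):
      for dy in np.arange(-.006,.0061,.001):
        P=proj(p,np.c_[X[0]+dx+.013*np.cos(th),X[1]+dy+.013*np.sin(th),0*th+z]).astype(np.float32)
        v=cv2.remap(m,P[:,0],P[:,1],1).mean()
        if b is None or v>b[0]: b=(v,X[0]+dx,X[1]+dy)
    return b[1:]
c=ctr(w,(.547,.0135),.109); print("right now",c,mark(w,c,.109))
# old pictures
im=cv2.imread("pics/top.png")[:,:,::-1]; t["frame"]=cv2.resize(im,(512,384))
for X in ((.618,.294),(.547,.0135)):
    c=ctr(t,X,.099); print("top start",c,mark(t,c,.099))
im=cv2.imread("pics/w1.png")[:,:,::-1]; p=dict(w); p["frame"]=cv2.resize(im,(512,384))
def setpose(p,pos,yaw):
    y=np.array([np.cos(yaw),np.sin(yaw),0]); z=np.array([0,0,-1.]); T=np.eye(4); T[:3,:3]=np.c_[np.cross(y,z),y,z]; T[:3,3]=pos
    p["cfw"]=np.linalg.inv(T@np.array(p["mount"]))
setpose(p,[.617,.2912,.24],-.926); c=ctr(p,(.618,.294),.099); print("left start",c,mark(p,c,.099))
delta([.547,.0135,.09],.018-1.1)
E
```

```text
right now (np.float64(0.546), np.float64(0.0125)) (np.float64(5.05), np.float32(17.0), np.float32(116.0))
top start (np.float64(0.618), np.float64(0.291)) (np.float64(3.3), np.float32(46.0), np.float32(59.0))
top start (np.float64(0.545), np.float64(0.0185)) (np.float64(4.44), np.float32(48.0), np.float32(56.0))
left start (np.float64(0.621), np.float64(0.294)) (np.float64(3.56), np.float32(41.0), np.float32(112.0))
t 14.6 cur [0.5476 0.0137 0.2409] yaw 1.625 q7 1.31 | xyz [ 0.0002 -0.0002  0.1509] ang [-4.000e-03 -1.000e-03  2.707e+00] F [ 0.  -0.9  0.1] gap 0.06 0.0
```

```bash
python3 -m crank '{"xyz":[[0,0,0],[0,0,0.02],[0,0,0.04],[0,0,0.06],[0,0,0.09],[0,0,0.12],[0,0,0.14],[0,0,0.152],[0,0,0.152],[0,0,0.152],[0,0,0.152],[0,0,0.152],[0,0,0.152],[0,0,0.152],[0,0,0.152]],"angular":[[0,0,0.12],[0,0,0.24],[0,0,0.36],[0,0,0.48],[0,0,0.6],[0,0,0.72],[0,0,0.84],[0,0,0.96],[0,0,1.0],[0,0,1.0],[0,0,1.0],[0,0,1.0],[0,0,1.0],[0,0,1.0],[0,0,1.0]],"grip":[0.06,0.06,0.06,0.06,0.06,0.06,0.06,0.06,0.06,0.06,0.02,0.02,0.02,0.02,0.02]}' 58
python3 -m crank '{"xyz":[[0,0,0],[0,0,0],[0,0,0],[0,0,0],[0,0,0],[0,0,0],[0,0,0],[0,0,0],[0,0,0],[0,0,0],[0,0,0],[0,0,0],[0,0,0],[0,0,0],[0,0,0],[0,0,0],[0,0,0]],"angular":[[0,0,-0.1],[0,0,-0.2],[0,0,-0.3],[0,0,-0.4],[0,0,-0.5],[0,0,-0.6],[0,0,-0.7],[0,0,-0.8],[0,0,-0.9],[0,0,-1.0],[0,0,-1.1],[0,0,-1.2],[0,0,-1.25],[0,0,-1.25],[0,0,-1.25],[0,0,-1.25],[0,0,-1.25]],"grip":[0.02,0.02,0.02,0.02,0.02,0.02,0.02,0.02,0.02,0.02,0.02,0.02,0.02,0.02,0.02,0.02,0.02]}'
python3 -m crank '{"xyz":[[0,0,0],[0,0,0],[0,0,0],[0,0,0],[0,0,0],[0,0,-0.03],[0,0,-0.07],[0,0,-0.11],[0,0,-0.15],[0,0,-0.15],[0,0,-0.15]],"angular":[[0,0,0],[0,0,0],[0,0,0],[0,0,0],[0,0,0],[0,0,0],[0,0,0],[0,0,0],[0,0,0],[0,0,0],[0,0,0]],"grip":[0.06,0.06,0.06,0.06,0.06,0.06,0.06,0.06,0.06,0.06,0.06]}'
python3 - <<'E'
from h import *
w=cap("wrist")
print(mark(w,(.546,.0125),.109))
delta([.547,.0135,.09],.018-1.1)
E
```

```text
t: 15.88
position: [0.5485, 0.0137, 0.0907]
eef_rot: [0.0, 0.455, 0.89, 0.0]
wrist_force: [0.8, -0.1, 0.1]
finger_gap: 0.335
finger_force: 0.9
t: 17.3
position: [0.5469, 0.0116, 0.091]
eef_rot: [-0.002, -0.15, 0.989, -0.002]
wrist_force: [-3.0, -1.4, 6.4]
finger_gap: 0.269
finger_force: 57.9
t: 18.22
position: [0.5498, 0.0144, 0.2428]
eef_rot: [0.003, -0.152, 0.988, -0.0]
wrist_force: [-0.6, -0.3, -0.3]
finger_gap: 0.646
finger_force: 0.0
(np.float64(5.83), np.float32(18.0), np.float32(115.0))
t 18.3 cur [0.5484 0.0138 0.2407] yaw 1.875 q7 1.49 | xyz [0.0015 0.0003 0.1507] ang [1.000e-03 1.000e-03 2.957e+00] F [ 0.1  0.4 -1.1] gap 0.0601 0.0
```

```bash
python3 - <<'E'
from h import *
A=(np.array([.6185,.294])+[.5465,.013])/2; v=np.array([.072,.281]); Y=np.arctan2(-v[0],v[1]); print(A+.05*np.array([np.cos(Y),np.sin(Y)]),Y)
print(aw(-.04,0,.24)); delta(aw(-.04,0,.24),-.247)
E
```

```text
[0.63093532 0.14108953] -0.2508314391063919
[0.59121399 0.14777984 0.24      ]
t 18.3 cur [0.5484 0.0138 0.2407] yaw 1.875 q7 1.49 | xyz [-0.081   0.115   0.0006] ang [0.000e+00 1.000e-03 2.122e+00] F [ 0.1  0.4 -1.1] gap 0.0601 0.0
```

```bash
sed -i 's/A0=np.array.*/A0=np.array([.6307,.1405]); AY=-0.249/' h.py; python3 -m crank '{"xyz":[[-0.02,0.03,0],[-0.04,0.06,0],[-0.06,0.09,0],[-0.081,0.117,0],[-0.081,0.117,0],[-0.081,0.117,0],[-0.081,0.117,0],[-0.081,0.117,0],[-0.081,0.117,0],[-0.081,0.117,0],[-0.081,0.117,0],[-0.081,0.117,0],[-0.081,0.117,0],[-0.081,0.117,0],[-0.081,0.117,0],[-0.081,0.117,0],[-0.081,0.117,0],[-0.081,0.117,0],[-0.081,0.117,0]],"angular":[[0,0,0.12],[0,0,0.24],[0,0,0.36],[0,0,0.48],[0,0,0.6],[0,0,0.72],[0,0,0.84],[0,0,0.96],[0,0,1.08],[0,0,1.2],[0,0,1.32],[0,0,1.44],[0,0,1.56],[0,0,1.68],[0,0,1.8],[0,0,1.92],[0,0,2.04],[0,0,2.122],[0,0,2.122]],"grip":[0.06,0.06,0.06,0.06,0.06,0.06,0.06,0.06,0.06,0.06,0.06,0.06,0.06,0.06,0.06,0.06,0.06,0.06,0.06]}'
python3 - <<'E'
from h import *
w=cap("wrist"); save(w,"w4.png",None,1.5)
print("tab",proj(w,[aw(-.04+i*.006,j*.022,.087) for i in(-1,1) for j in(-1,1)]).round()*1.5)
print("left",proj(w,[[.6185,.294,.109]]), mark(w,(.6185,.294),.109))
delta(aw(-.04,0,.062),-.249)
E
```

```text
t: 19.85
position: [0.5893, 0.1494, 0.2378]
eef_rot: [-0.001, 0.789, 0.614, -0.002]
wrist_force: [0.1, 0.3, 0.4]
finger_gap: 0.645
finger_force: 0.0
tab [[381.  298.5]
 [381.  241.5]
 [396.  298.5]
 [396.  241.5]]
left [[249.30890026  34.00801412]] (np.float64(5.66), np.float32(21.0), np.float32(117.0))
t 19.9 cur [0.5895 0.1494 0.2381] yaw -0.245 q7 -0.56 | xyz [0.002  0.0028 0.1761] ang [-0.003  0.003  0.004] F [ 0.  -0.6 -0.3] gap 0.0601 0.0
```

View pics/w4.png

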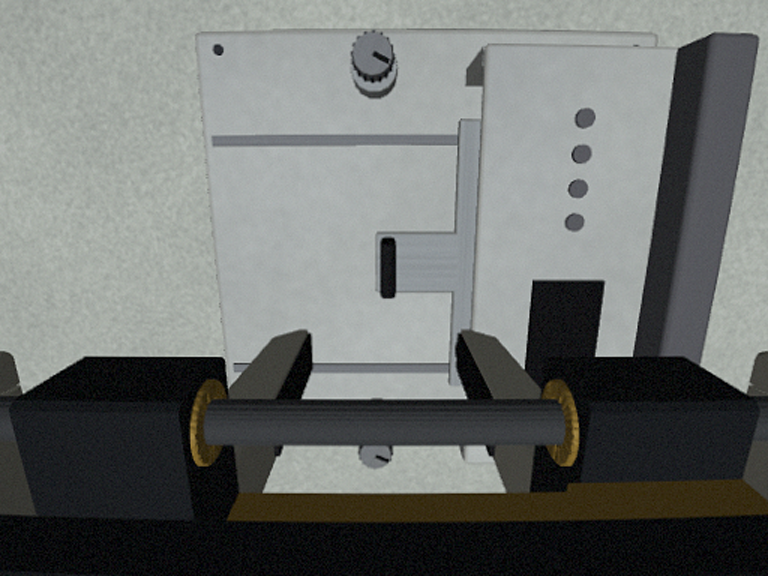

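Both screw marks point the same way, so both are at the stop, and the tab at (388,267) in the 1.5x picture matches the prediction. Next I grip and pull.

```bash
python3 -m crank '{"xyz":[[0.002,0.002,0.04],[0.002,0.002,0.08],[0.002,0.002,0.12],[0.002,0.002,0.14],[0.002,0.002,0.16],[0.002,0.002,0.174],[0.002,0.002,0.174],[0.002,0.002,0.174],[0.002,0.002,0.174],[0.002,0.002,0.174],[0.002,0.002,0.174],[0.002,0.002,0.174],[0.002,0.002,0.174]],"angular":[[0,0,0],[0,0,0],[0,0,0],[0,0,0],[0,0,0],[0,0,0],[0,0,0],[0,0,0],[0,0,0],[0,0,0],[0,0,0],[0,0,0],[0,0,0]],"grip":[0.05,0.05,0.05,0.05,0.05,0.05,0.05,0.005,0.005,0.005,0.005,0.005,0.005]}' 40
python3 -m crank '{"xyz":[[0,0,0],[0,0,0],[0,-0.01,0],[0,-0.02,0],[0,-0.03,0],[0,-0.04,0],[0,-0.05,0],[0,-0.06,0],[0,-0.07,0],[0,-0.08,0],[0,-0.09,0],[0,-0.1,0],[0,-0.11,0],[0,-0.118,0],[0,-0.124,0],[0,-0.13,0],[0,-0.134,0],[0,-0.134,0],[0,-0.134,0]],"angular":[[0,0,0],[0,0,0],[0,0,0],[0,0,0],[0,0,0],[0,0,0],[0,0,0],[0,0,0],[0,0,0],[0,0,0],[0,0,0],[0,0,0],[0,0,0],[0,0,0],[0,0,0],[0,0,0],[0,0,0],[0,0,0],[0,0,0]],"grip":[0.005,0.005,0.005,0.005,0.005,0.005,0.005,0.005,0.005,0.005,0.005,0.005,0.005,0.005,0.005,0.005,0.005,0.005,0.005]}'
python3 - <<'E'
from h import *
delta(aw(-.17,0,.062),-.249)
E
```

```text
t: 20.98
position: [0.5933, 0.1513, 0.0671]
eef_rot: [0.0, 0.789, 0.615, 0.001]
wrist_force: [-0.6, -0.7, -0.3]
finger_gap: 0.156
finger_force: 0.0
t: 22.57
position: [0.4662, 0.1833, 0.0668]
eef_rot: [0.002, 0.789, 0.614, 0.003]
wrist_force: [8.9, -3.2, 1.5]
finger_gap: 0.126
finger_force: 40.0
t 22.6 cur [0.4662 0.1833 0.0668] yaw -0.248 q7 -0.72 | xyz [-0.001  -0.      0.0048] ang [ 0.006 -0.002  0.001] F [ 8.9 -3.2  1.5] gap 0.0117 40.0
```

```bash
python3 -m crank '{"xyz":[[0,0.003,0],[0,0.003,0],[0,0.003,0],[0,0.003,-0.03],[0,0.003,-0.07],[0,0.003,-0.11],[0,0.003,-0.15],[0,0.003,-0.18],[0,0.003,-0.2],[0,0.003,-0.2],[0,0.003,-0.2]],"angular":[[0,0,0],[0,0,0],[0,0,0],[0,0,0],[0,0,0],[0,0,0],[0,0,0],[0,0,0],[0,0,0],[0,0,0],[0,0,0]],"grip":[0.04,0.04,0.04,0.04,0.04,0.04,0.04,0.04,0.04,0.04,0.04]}'
python3 - <<'E'
from h import *
w=cap("wrist"); save(w,"w5.png",None,1.5)
t=cap("top"); save(t,"t3.png",(160,130,330,260),4.5)
for p in (w,t):
  for n,z in (("clamp_grip",.081),("clamp_hinge",.081),("cup0",.065),("carriage_tab",.08),("tray",.01)):
    for d in bot.masks_of(n,p)[:4]:
      if d["confidence"]>.3: print(n,round(d["confidence"],2),np.round(d["bbox"]),atz(p,cen(d["region"]),z))
delta(aw(-.17,0,.062),-.249)
E
```

```text
t: 23.48
position: [0.4646, 0.1837, 0.2664]
eef_rot: [-0.0, 0.788, 0.615, -0.0]
wrist_force: [0.5, -0.3, -1.1]
finger_gap: 0.431
finger_force: 0.0
clamp_grip 0.97 [343. 164.  59. 137.] [[0.57254083 0.18020082 0.081     ]]
clamp_hinge 0.64 [315. 166. 127. 156.] [[0.55388214 0.18414606 0.081     ]]
cup0 0.8 [337. 209.  29.  30.] [[0.55110891 0.11443704 0.065     ]]
cup0 0.59 [339. 177.  34.  23.] [[0.56478081 0.15750381 0.065     ]]
carriage_tab 0.68 [313. 165. 129. 160.] [[0.55426827 0.18375892 0.08      ]]
clamp_grip 0.59 [235. 210.  63.  43.] [[0.56397759 0.16012891 0.081     ]]
clamp_hinge 0.75 [243. 209.  86.  60.] [[0.56828421 0.14833579 0.081     ]]
cup0 0.6 [257. 213.  15.  12.] [[0.55511902 0.10997733 0.065     ]]
cup0 0.56 [226. 199.  13.   4.] [[0.59167287 0.1975526  0.065     ]]
cup0 0.55 [243. 210.  12.  11.] [[0.57688261 0.14956333 0.065     ]]
cup0 0.37 [383. 143.  35.  28.] [[ 0.75086172 -0.22485445  0.065     ]]
carriage_tab 0.76 [242. 207.  85.  56.] [[0.57009934 0.14835042 0.08      ]]
carriage_tab 0.68 [414. 240.  68.  81.] [[ 0.48394238 -0.31200096  0.08      ]]
tray 0.56 [414. 238.  63.  86.] [[ 0.48098733 -0.33401625  0.01      ]]
t 24.1 cur [0.4659 0.1832 0.2662] yaw -0.247 q7 -0.69 | xyz [-0.0007  0.0003  0.2042] ang [-0.     0.     0.002] F [-0.6  0.1 -0.8] gap 0.0401 0.0
```

View pics/w5.png

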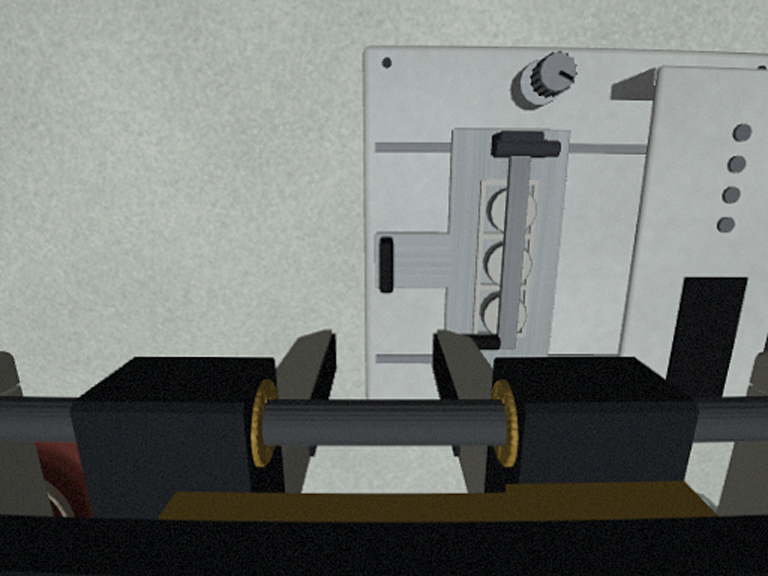

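View pics/t3.png

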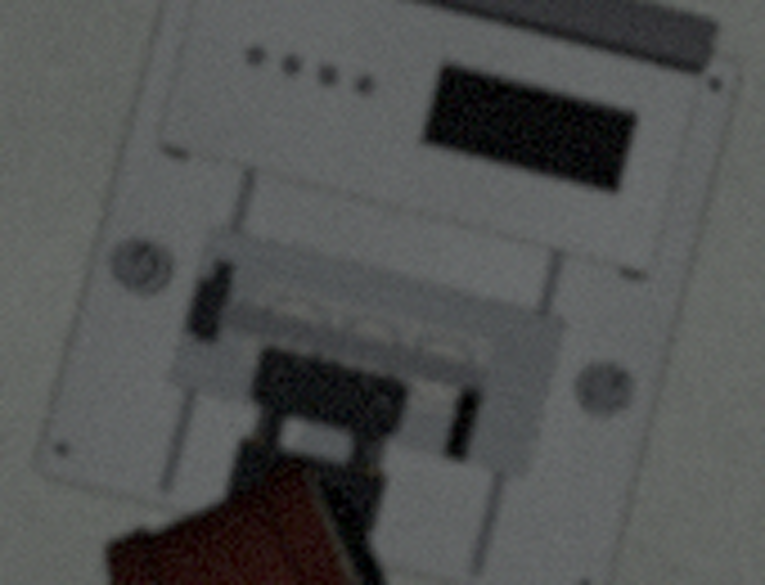

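Three cups sit in the bays at y ≈ +46, 0 and -46. In the 1.5x wrist picture the arm lies at column ~516, the hinge at (527,146) and the peg end at (483,341). In the top crop the peg runs from (470,395) to (458,455). The carriage is out, and the tray has already been knocked.

```bash
cat >> h.py <<'E'
def wa(X):
    c,s=np.cos(AY),np.sin(AY); d=np.atleast_2d(X)[:,:2]-A0; return np.c_[c*d[:,0]+s*d[:,1],-s*d[:,0]+c*d[:,1]]
E
python3 - <<'E'
from h import *
w=cap("wrist"); t=cap("top")
f=lambda u,v:(160+u/4.5,130+v/4.5)
print("top peg ends",wa(atz(t,[f(470,395),f(458,455)],.083)))
print("top arm ends",wa(atz(t,[f(228,312),f(478,372)],.085)))
print("w arm,",wa(atz(w,np.array([(519,160),(507,345)])/1.5,.085)))
print("w pegend near",wa(atz(w,np.array([(483,341)])/1.5,.088)))
print("tab",wa(atz(w,np.array([(386,265)])/1.5,.087)))
print("cups",wa(atz(w,np.array([(512,211),(507,265),(503,313)])/1.5,.075)))
delta(aw(-.09,-.08,.2),AY+np.pi/2)
E
```

```text
top peg ends [[-0.07629578 -0.07077094]
 [-0.11259591 -0.07306176]]
top arm ends [[-0.06582071  0.08132164]
 [-0.06185262 -0.07180939]]
w arm, [[-0.06544192  0.08504765]
 [-0.06372837 -0.06930386]]
w pegend near [[-0.08565473 -0.06440121]]
tab [[-0.16911222  0.00162311]]
cups [[-0.06517166  0.04487632]
 [-0.06608288 -0.00053258]
 [-0.06644253 -0.04333786]]
t 24.2 cur [0.466  0.1832 0.2663] yaw -0.247 q7 -0.69 | xyz [-0.0809  0.08    0.0663] ang [-0.     0.    -1.569] F [-0.2  0.1  0.1] gap 0.04 0.0
```

```bash
python3 -m crank '{"xyz":[[-0.02,0.02,0],[-0.04,0.04,0],[-0.06,0.06,0],[-0.081,0.071,0],[-0.081,0.071,0.03],[-0.081,0.071,0.06],[-0.081,0.071,0.07],[-0.081,0.071,0.07],[-0.081,0.071,0.07],[-0.081,0.071,0.07],[-0.081,0.071,0.07],[-0.081,0.071,0.07],[-0.081,0.071,0.07],[-0.081,0.071,0.07],[-0.081,0.071,0.07]],"angular":[[0,0,-0.12],[0,0,-0.24],[0,0,-0.36],[0,0,-0.48],[0,0,-0.6],[0,0,-0.72],[0,0,-0.84],[0,0,-0.96],[0,0,-1.08],[0,0,-1.2],[0,0,-1.32],[0,0,-1.44],[0,0,-1.569],[0,0,-1.569],[0,0,-1.569]],"grip":[0.036,0.036,0.036,0.036,0.036,0.036,0.036,0.036,0.036,0.036,0.036,0.036,0.036,0.036,0.036]}'
python3 - <<'E'
from h import *
w=cap("wrist"); save(w,"w6.png",None,1.5)
print(proj(w,[aw(-.099,-.072,.081),aw(-.075,-.072,.081),aw(-.119,-.072,.081)])*1.5)
delta(aw(-.099,-.072,.065),AY+np.pi/2)
E
```

```text
t: 25.43
position: [0.5151, 0.0871, 0.1963]
eef_rot: [-0.0, 0.126, 0.992, 0.0]
wrist_force: [-0.5, -0.0, 0.7]
finger_gap: 0.389
finger_force: 0.0
[[395.02035384 284.65996805]
 [394.91469895 318.42231361]
 [395.10759194 255.44301666]]
t 25.5 cur [0.5151 0.0872 0.1964] yaw 1.319 q7 0.88 | xyz [1.000e-04 8.200e-03 1.314e-01] ang [ 0.     0.    -0.003] F [ 0.1 -0.2 -0.9] gap 0.0356 0.0
```

View pics/w6.png

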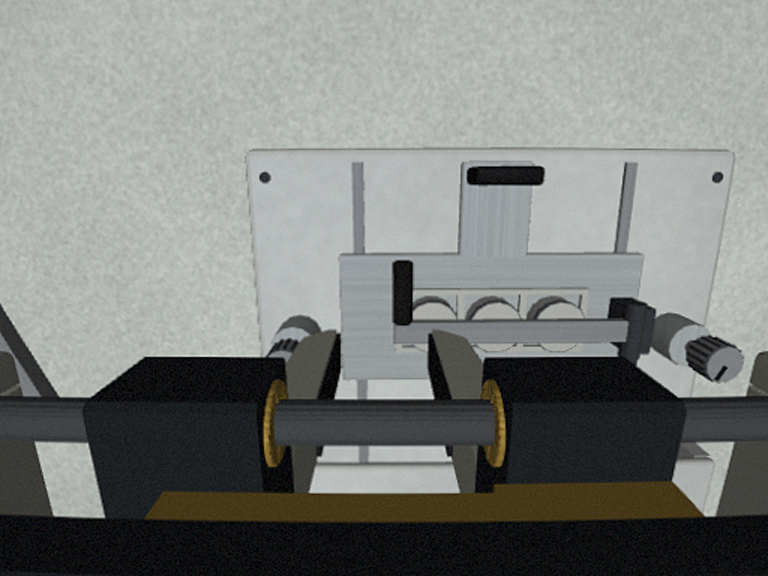

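The peg shows at column 402, rows 262–323, which puts it 5 mm further +y than assumed (y ≈ -0.067).

```bash
python3 -m crank '{"xyz":[[0,0.0132,0.03],[0,0.0132,0.06],[0,0.0132,0.09],[0,0.0132,0.11],[0,0.0132,0.13],[0,0.0132,0.13],[0,0.0132,0.13],[0,0.0132,0.13],[0,0.0132,0.13],[0,0.0132,0.13],[0,0.0132,0.13],[0,0.0132,0.13]],"angular":[[0,0,0],[0,0,0],[0,0,0],[0,0,0],[0,0,0],[0,0,0],[0,0,0],[0,0,0],[0,0,0],[0,0,0],[0,0,0],[0,0,0]],"grip":[0.036,0.036,0.036,0.036,0.036,0.036,0.01,0.01,0.01,0.01,0.01,0.01]}' 15
python3 -m crank '{"xyz":[[0,0.0008,-0.0162],[0,0.0032,-0.0322],[0,0.0072,-0.0479],[0,0.0128,-0.0631]],"angular":[[0,0,0],[0,0,0],[0,0,0],[0,0,0]],"grip":[0.01,0.01,0.01,0.01]}'
```

```text
t: 26.48
position: [0.519, 0.0991, 0.0676]
eef_rot: [0.001, 0.125, 0.992, -0.001]
wrist_force: [-0.6, -2.6, 6.1]
finger_gap: 0.148
finger_force: 15.0
t: 26.82
position: [0.5217, 0.1103, 0.1302]
eef_rot: [0.0, 0.125, 0.992, -0.001]
wrist_force: [1.3, -3.5, -0.2]
finger_gap: 0.141
finger_force: 15.0
```

Gap 13–14 mm: the peg is held and lifting. I continue the arc from θ = 0.4.

```bash
python3 -m crank '{"xyz":[[0,0.007,-0.0146],[0,0.0155,-0.0284],[0,0.0253,-0.0413],[0,0.0363,-0.0531],[0,0.0485,-0.0638],[0,0.0617,-0.0732],[0,0.0757,-0.0813],[0,0.0905,-0.0879],[0,0.1059,-0.093],[0,0.1217,-0.0965],[0,0.1377,-0.0985],[0,0.1539,-0.0988],[0,0.1701,-0.0975],[0,0.186,-0.0947],[0,0.2016,-0.0902],[0,0.2016,-0.0902]],"angular":[[0,0,0],[0,0,0],[0,0,0],[0,0,0],[0,0,0],[0,0,0],[0,0,0],[0,0,0],[0,0,0],[0,0,0],[0,0,0],[0,0,0],[0,0,0],[0,0,0],[0,0,0],[0,0,0]],"grip":[0.01,0.01,0.01,0.01,0.01,0.01,0.01,0.01,0.01,0.01,0.01,0.01,0.01,0.01,0.01,0.01]}'
python3 - <<'E'
from h import *
p=bot.get_state()["position"]; print(wa(p),p[2])
E
```

```text
t: 28.15
position: [0.5725, 0.3111, 0.2196]
eef_rot: [0.002, 0.123, 0.992, 0.002]
wrist_force: [1.2, 1.1, 2.4]
finger_gap: 0.144
finger_force: 15.0
[[-0.09848455  0.15102406]] 0.21956616046155822
```

```bash
python3 -m crank '{"xyz":[[0,0.003,0],[0,0.003,0],[0,0.003,0],[0,0.003,0],[0,0.003,-0.03],[0,0.003,-0.07],[0,0.003,-0.09],[0,-0.03,-0.09],[0,-0.06,-0.09],[0,-0.1,-0.09],[0,-0.14,-0.09],[0,-0.18,-0.09],[0,-0.2,-0.06],[0,-0.2,-0.03],[0,-0.2,-0.03]],"angular":[[0,0,0],[0,0,0],[0,0,0],[0,0,0],[0,0,0],[0,0,0],[0,0,0],[0,0,0],[0,0,0],[0,0,0],[0,0,0],[0,0,0],[0,0,0],[0,0,0],[0,0,0]],"grip":[0.07,0.07,0.07,0.07,0.07,0.07,0.07,0.07,0.07,0.07,0.07,0.07,0.07,0.07,0.07]}'
python3 - <<'E'
from h import *
w=cap("wrist"); save(w,"w7.png",None,1.5)
for d in bot.masks_of("cup0",w)[:4]: print(round(d["confidence"],2),d["bbox"],wa(atz(w,cen(d["region"]),.07)))
t=cap("top")
for d in bot.masks_of("tray",t)[:2]:
    m=d["region"].astype(np.uint8); c=max(cv2.findContours(m,0,2)[0],key=cv2.contourArea)
    P=atz(t,c[:,0].astype(float),.012)[:,:2].astype(np.float32)*1000
    print(d["confidence"],cv2.minAreaRect(P))
delta(aw(-.066,-.045,.2),AY)
E
```

```text
t: 29.4
position: [0.518, 0.11, 0.2452]
eef_rot: [-0.005, 0.126, 0.992, -0.003]
wrist_force: [-0.8, 0.1, -1.3]
finger_gap: 0.751
finger_force: 0.0
0.74 [302.4, 209.9, 25.8, 25.8] [[-0.06659444 -0.00100633]]
0.67 [337.6, 210.3, 35.3, 34.5] [[-0.06673319  0.04540014]]
0.98 ((482.757080078125, -334.4352722167969), (226.00149536132812, 157.05386352539062), 7.2353620529174805)
t 29.6 cur [0.5228 0.1158 0.2514] yaw 1.324 q7 0.88 | xyz [-0.0324  0.0054  0.0515] ang [ 0.004 -0.     1.573] F [-0.3 -0.1 -0.5] gap 0.0701 0.0
```

View pics/w7.png

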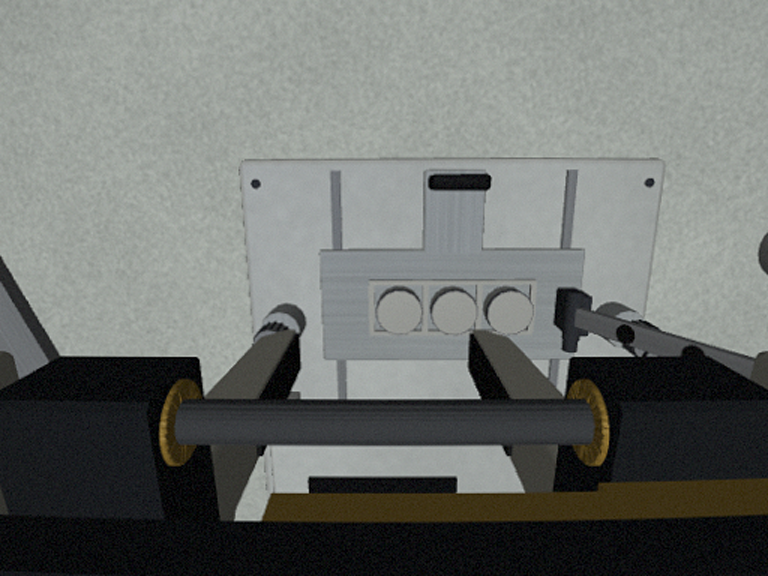

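The clamp is open to the right. The three cups are at (400,310), (453,310) and (508,311) in the 1.5x picture, all flat in their bays.

```bash
python3 - <<'E'
from h import *
w=cap("wrist"); print(np.round(w["mount"],3))
print(wa(atz(w,np.array([(400,310),(453,310),(508,311)])/1.5,.075)))
for y in (-.046,0,.046): delta(aw(-.066,y,.0625),AY)
ty=np.deg2rad(7.2)
for k in (-.065,0,.065): print(.4828+k*np.cos(ty),-.3344+k*np.sin(ty))
E
```

```text
[[-0.     0.968  0.25   0.07 ]
 [ 1.     0.     0.001  0.001]
 [ 0.001  0.25  -0.968 -0.166]
 [ 0.     0.     0.     1.   ]]
[[-0.06130105 -0.03592689]
 [-0.06133348  0.00844313]
 [-0.06046637  0.05479238]]
t 29.6 cur [0.5229 0.1158 0.2515] yaw 1.324 q7 0.88 | xyz [-0.0319  0.0039  0.1891] ang [0.004 0.    1.573] F [-0.3  0.1 -0.1] gap 0.07 0.0
t 29.6 cur [0.5229 0.1158 0.2515] yaw 1.324 q7 0.88 | xyz [-0.032   0.0499  0.1892] ang [0.004 0.    1.573] F [-0.3  0.1 -0.1] gap 0.07 0.0
t 29.6 cur [0.5229 0.1158 0.2515] yaw 1.324 q7 0.88 | xyz [-0.0321  0.0959  0.1894] ang [0.004 0.    1.573] F [-0.3  0.1 -0.1] gap 0.07 0.0
0.41831254441455895 -0.34254666018167973
0.4828 -0.3344
0.5472874555854411 -0.3262533398183202
```

```bash
python3 -m crank '{"xyz":[[-0.032,0.004,0],[-0.032,0.004,0],[-0.032,0.004,0],[-0.032,0.004,0.03],[-0.032,0.004,0.06],[-0.032,0.004,0.06],[-0.032,0.004,0.06],[-0.032,0.004,0.06],[-0.032,0.004,0.06],[-0.032,0.004,0.06],[-0.032,0.004,0.06],[-0.032,0.004,0.06],[-0.032,0.004,0.06],[-0.032,0.004,0.06]],"angular":[[0,0,0.12],[0,0,0.24],[0,0,0.36],[0,0,0.48],[0,0,0.6],[0,0,0.72],[0,0,0.84],[0,0,0.96],[0,0,1.08],[0,0,1.2],[0,0,1.32],[0,0,1.44],[0,0,1.573],[0,0,1.573]],"grip":[0.06,0.06,0.06,0.06,0.06,0.06,0.06,0.06,0.06,0.06,0.06,0.06,0.06,0.06]}'
python3 -m crank '{"xyz":[[0,0,0],[0,0,0.03],[0,0,0.06],[0,0,0.09],[0,0,0.12],[0,0,0.129],[0,0,0.129],[0,0,0.129]],"angular":[[0,0,0],[0,0,0],[0,0,0],[0,0,0],[0,0,0],[0,0,0],[0,0,0],[0,0,0]],"grip":[0.06,0.06,0.06,0.06,0.06,0.06,0.06,0.06]}' 30
python3 - <<'E'
from h import *
delta(aw(-.066,-.046,.0625),AY)
E
```

```text
t: 30.82
position: [0.5548, 0.1119, 0.191]
eef_rot: [0.0, 0.79, 0.613, 0.001]
wrist_force: [-0.7, -0.5, -0.1]
finger_gap: 0.648
finger_force: 0.0
t: 31.48
position: [0.5546, 0.1105, 0.0614]
eef_rot: [0.0, 0.79, 0.614, 0.001]
wrist_force: [1.5, 1.0, 0.5]
finger_gap: 0.645
finger_force: 0.0
t 31.5 cur [0.5546 0.1105 0.0614] yaw -0.25 q7 -0.45 | xyz [ 0.0019  0.0003 -0.0011] ang [ 0.001 -0.001 -0.001] F [1.5 1.  0.5] gap 0.06 0.0
```

```bash
python3 -m crank '{"xyz":[[0,0,-0.001],[0,0,-0.001],[0,0,-0.001],[0,0,-0.001],[0,0,-0.001],[0,0,-0.001],[0,0,-0.02],[0,0,-0.05],[0,0,-0.09],[0,0,-0.13],[0,0,-0.13]],"angular":[[0,0,0],[0,0,0],[0,0,0],[0,0,0],[0,0,0],[0,0,0],[0,0,0],[0,0,0],[0,0,0],[0,0,0],[0,0,0]],"grip":[0.03,0.03,0.03,0.03,0.03,0.03,0.03,0.03,0.03,0.03,0.03]}' 30
python3 - <<'E'
from h import *
t=cap("top")
for d in bot.masks_of("tray",t)[:1]:
    m=d["region"].astype(np.uint8); c=max(cv2.findContours(m,0,2)[0],key=cv2.contourArea)
    print(cv2.minAreaRect(atz(t,c[:,0].astype(float),.012)[:,:2].astype(np.float32)*1000))
delta([.5473,-.3263,.14],-1.445)
E
```

```text
t: 32.4
position: [0.5587, 0.111, 0.1985]
eef_rot: [0.003, 0.79, 0.613, 0.007]
wrist_force: [0.5, 0.1, -0.5]
finger_gap: 0.401
finger_force: 30.0
((481.495361328125, -334.42852783203125), (222.60861206054688, 156.8034210205078), 7.389630317687988)
t 32.5 cur [0.5545 0.1102 0.1923] yaw -0.251 q7 -0.46 | xyz [-0.4247  0.1012  0.0519] ang [ 0.002 -0.003  1.194] F [ 0.2 -0.5 -1.9] gap 0.0371 30.0
```

```bash
python3 -m crank '{"xyz":[[-0.02,0.005,-0.01],[-0.055,0.013,-0.01],[-0.09,0.021,-0.01],[-0.125,0.03,-0.01],[-0.16,0.038,-0.01],[-0.195,0.046,-0.01],[-0.23,0.055,-0.01],[-0.265,0.063,-0.01],[-0.3,0.071,0],[-0.335,0.08,0.01],[-0.37,0.088,0.02],[-0.4,0.095,0.04],[-0.42,0.1,0.052],[-0.4247,0.1012,0.052],[-0.4247,0.1012,0.052],[-0.4247,0.1012,0.052]],"angular":[[0,0,0.05],[0,0,0.15],[0,0,0.25],[0,0,0.35],[0,0,0.45],[0,0,0.55],[0,0,0.65],[0,0,0.75],[0,0,0.85],[0,0,0.95],[0,0,1.05],[0,0,1.15],[0,0,1.194],[0,0,1.194],[0,0,1.194],[0,0,1.194]],"grip":[0.03,0.03,0.03,0.03,0.03,0.03,0.03,0.03,0.03,0.03,0.03,0.03,0.03,0.03,0.03,0.03]}'
python3 - <<'E'
from h import *
w=cap("wrist"); save(w,"w8.png",None,1.2)
delta([.5473,-.3263,.012],-1.445)
E
```

```text
t: 33.83
position: [0.5464, -0.3248, 0.1377]
eef_rot: [-0.001, 0.998, 0.064, -0.001]
wrist_force: [0.0, 0.1, -0.0]
finger_gap: 0.398
finger_force: 30.0
t 33.9 cur [ 0.5471 -0.3241  0.1384] yaw -1.442 q7 -0.69 | xyz [-1.000e-04  2.500e-03  1.264e-01] ang [-0.002 -0.     0.003] F [-0.   0.5 -0.2] gap 0.0373 30.0
```

View pics/w8.png

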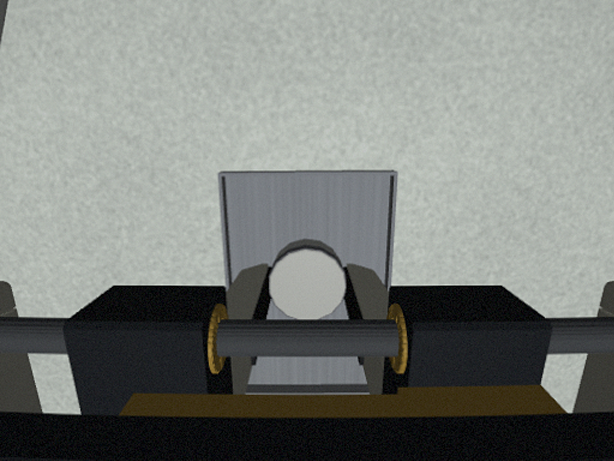

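The cup is held at (307,283) in the 1.2x picture, centred between the tray's side walls.

```bash
python3 -m crank '{"xyz":[[0,0.0015,0.03],[0,0.0015,0.06],[0,0.0015,0.09],[0,0.0015,0.11],[0,0.0015,0.12],[0,0.0015,0.126],[0,0.0015,0.126],[0,0.0015,0.126],[0,0.0015,0.126],[0,0.0015,0.126],[0,0.0015,0.126],[0,0.0015,0.1],[0,0.0015,0.06],[0,0.0015,0.02],[0,0.0015,-0.02],[0,0.0015,-0.06],[0,0.0015,-0.06]],"angular":[[0,0,0],[0,0,0],[0,0,0],[0,0,0],[0,0,0],[0,0,0],[0,0,0],[0,0,0],[0,0,0],[0,0,0],[0,0,0],[0,0,0],[0,0,0],[0,0,0],[0,0,0],[0,0,0],[0,0,0]],"grip":[0.03,0.03,0.03,0.03,0.03,0.03,0.03,0.05,0.05,0.05,0.05,0.05,0.05,0.05,0.05,0.05,0.05]}'
python3 - <<'E'
from h import *
delta(aw(-.066,0,.19),AY)
E
```

```text
t: 35.3
position: [0.5506, -0.3318, 0.2089]
eef_rot: [0.006, 0.998, 0.063, 0.008]
wrist_force: [0.5, -0.5, 0.8]
finger_gap: 0.54
finger_force: 0.0
t 35.3 cur [ 0.5506 -0.3318  0.2089] yaw -1.445 q7 -0.72 | xyz [ 0.0769 -0.4829  0.0142] ang [ 0.019 -0.006 -1.196] F [ 0.5 -0.5  0.8] gap 0.0502 0.0
```

```bash
python3 -m crank '{"xyz":[[0.004,-0.03,0],[0.01,-0.065,0],[0.016,-0.1,0],[0.022,-0.14,0],[0.028,-0.18,0],[0.034,-0.22,0],[0.04,-0.26,0],[0.046,-0.3,0],[0.052,-0.34,0],[0.058,-0.375,0],[0.064,-0.41,0],[0.069,-0.445,0.005],[0.0742,-0.4765,0.0085],[0.0742,-0.4765,0.0085],[0.0742,-0.4765,0.0085],[0.0742,-0.4765,0.0085]],"angular":[[0,0,-0.05],[0,0,-0.15],[0,0,-0.25],[0,0,-0.35],[0,0,-0.45],[0,0,-0.55],[0,0,-0.65],[0,0,-0.75],[0,0,-0.85],[0,0,-0.95],[0,0,-1.05],[0,0,-1.15],[0,0,-1.196],[0,0,-1.196],[0,0,-1.196],[0,0,-1.196]],"grip":[0.06,0.06,0.06,0.06,0.06,0.06,0.06,0.06,0.06,0.06,0.06,0.06,0.06,0.06,0.06,0.06]}'
python3 - <<'E'
from h import *
w=cap("wrist")
for d in bot.masks_of("cup0",w)[:4]: print(round(d["confidence"],2),d["bbox"],wa(atz(w,cen(d["region"]),.07)))
delta(aw(-.066,0,.0615),AY)
E
```

```text
t: 36.63
position: [0.5605, 0.1529, 0.1903]
eef_rot: [0.001, 0.79, 0.613, -0.0]
wrist_force: [0.5, -1.7, 1.3]
finger_gap: 0.646
finger_force: 0.0
0.79 [259.8, 183.6, 35.8, 34.7] [[-0.06644971  0.00052454]]
0.56 [260.6, 141.0, 42.5, 39.4] [[-0.06623015  0.04599667]]
t 36.7 cur [0.5608 0.1518 0.1905] yaw -0.252 q7 -0.53 | xyz [0.0064 0.0044 0.129 ] ang [ 0.001  0.001 -0.003] F [-0.1  0.8 -0.5] gap 0.0596 0.0
```

```bash
python3 -m crank '{"xyz":[[0.0055,0.004,0.02],[0.0055,0.004,0.05],[0.0055,0.004,0.08],[0.0055,0.004,0.11],[0.0055,0.004,0.12],[0.0055,0.004,0.128],[0.0055,0.004,0.128],[0.0055,0.004,0.128],[0.0055,0.004,0.128],[0.0055,0.004,0.128],[0.0055,0.004,0.128],[0.0055,0.004,0.128],[0.0055,0.004,0.11],[0.0055,0.004,0.08],[0.0055,0.004,0.04],[0.0055,0.004,0.0],[0.0055,0.004,0.0],[0.0055,0.004,0.0],[0.0055,0.004,0.0]],"angular":[[0,0,0],[0,0,0],[0,0,0],[0,0,0],[0,0,0],[0,0,0],[0,0,0],[0,0,0],[0,0,0],[0,0,0],[0,0,0],[0,0,0],[0,0,0],[0,0,0],[0,0,0],[0,0,0],[0,0,0],[0,0,0],[0,0,0]],"grip":[0.06,0.06,0.06,0.06,0.06,0.06,0.06,0.03,0.03,0.03,0.03,0.03,0.03,0.03,0.03,0.03,0.03,0.03,0.03]}' 30
python3 - <<'E'
from h import *
t=cap("top")
for d in bot.masks_of("tray",t)[:1]:
    m=d["region"].astype(np.uint8); c=max(cv2.findContours(m,0,2)[0],key=cv2.contourArea)
    print(cv2.minAreaRect(atz(t,c[:,0].astype(float),.012)[:,:2].astype(np.float32)*1000))
delta([.4823,-.3344,.14],-1.445)
E
```

```text
t: 38.32
position: [0.5648, 0.1583, 0.1898]
eef_rot: [-0.0, 0.789, 0.614, -0.001]
wrist_force: [0.4, -0.2, -0.2]
finger_gap: 0.399
finger_force: 30.0
((480.6154479980469, -333.9498291015625), (223.38587951660156, 156.55007934570312), 7.49185848236084)
t 38.4 cur [0.5642 0.1581 0.1884] yaw -0.249 q7 -0.53 | xyz [-0.4974  0.0421  0.0493] ang [-0.002  0.004  1.196] F [ 0.1 -0.8 -0.8] gap 0.0371 30.0
```

```bash
python3 -m crank '{"xyz":[[-0.02,0.002,-0.01],[-0.055,0.005,-0.02],[-0.09,0.008,-0.02],[-0.13,0.011,-0.02],[-0.17,0.014,-0.02],[-0.21,0.018,-0.02],[-0.25,0.021,-0.02],[-0.29,0.024,-0.02],[-0.33,0.028,-0.01],[-0.37,0.031,0],[-0.41,0.035,0.01],[-0.45,0.038,0.02],[-0.48,0.041,0.04],[-0.4974,0.042,0.049],[-0.4974,0.042,0.049],[-0.4974,0.042,0.049],[-0.4974,0.042,0.049]],"angular":[[0,0,0.05],[0,0,0.15],[0,0,0.25],[0,0,0.35],[0,0,0.45],[0,0,0.55],[0,0,0.65],[0,0,0.75],[0,0,0.85],[0,0,0.95],[0,0,1.05],[0,0,1.15],[0,0,1.196],[0,0,1.196],[0,0,1.196],[0,0,1.196],[0,0,1.196]],"grip":[0.03,0.03,0.03,0.03,0.03,0.03,0.03,0.03,0.03,0.03,0.03,0.03,0.03,0.03,0.03,0.03,0.03]}'
python3 - <<'E'
from h import *
delta([.4823,-.3344,.012],-1.445)
E
```

```text
t: 39.83
position: [0.484, -0.3327, 0.141]
eef_rot: [-0.001, 0.998, 0.063, -0.0]
wrist_force: [1.1, 0.8, -0.4]
finger_gap: 0.401
finger_force: 30.0
t 39.8 cur [ 0.484  -0.3327  0.141 ] yaw -1.444 q7 -0.61 | xyz [-0.0019  0.0017  0.129 ] ang [-0.002  0.     0.001] F [ 1.1  0.8 -0.4] gap 0.0373 30.0
```

```bash
python3 -m crank '{"xyz":[[0,0.001,0.03],[0,0.001,0.06],[0,0.001,0.09],[0,0.001,0.11],[0,0.001,0.12],[0,0.001,0.127],[0,0.001,0.127],[0,0.001,0.127],[0,0.001,0.127],[0,0.001,0.127],[0,0.001,0.127],[0,0.001,0.1],[0,0.001,0.06],[0,0.001,0.02],[0,0.001,-0.02],[0,0.001,-0.06],[0,0.001,-0.06],[0,0.001,-0.06],[0,0.001,-0.06]],"angular":[[0,0,0],[0,0,0],[0,0,0],[0,0,0],[0,0,0],[0,0,0],[0,0,0],[0,0,0],[0,0,0],[0,0,0],[0,0,0],[0,0,0],[0,0,0],[0,0,0],[0,0,0],[0,0,0],[0,0,0],[0,0,0],[0,0,0]],"grip":[0.03,0.03,0.03,0.03,0.03,0.03,0.03,0.05,0.05,0.05,0.05,0.05,0.05,0.05,0.05,0.05,0.05,0.05,0.05]}'
python3 - <<'E'
from h import *
delta(aw(-.066,.046,.19),AY-.3)
E
```

```text
t: 41.42
position: [0.4835, -0.3345, 0.2011]
eef_rot: [-0.0, 0.998, 0.063, -0.0]
wrist_force: [0.2, 0.2, 0.4]
finger_gap: 0.539
finger_force: 0.0
t 41.4 cur [ 0.4835 -0.3345  0.2011] yaw -1.445 q7 -0.64 | xyz [ 0.1611 -0.5197  0.0114] ang [-0.001 -0.    -0.896] F [0.2 0.2 0.4] gap 0.0502 0.0
```

```bash
python3 -m crank '{"xyz":[[0.01,-0.03,0],[0.02,-0.065,0],[0.03,-0.1,0],[0.042,-0.135,0],[0.053,-0.17,0],[0.064,-0.205,0],[0.074,-0.24,0],[0.085,-0.275,0],[0.096,-0.31,0],[0.107,-0.345,0],[0.118,-0.38,0],[0.129,-0.415,0],[0.139,-0.45,0],[0.15,-0.485,0.005],[0.1611,-0.5197,0.011],[0.1611,-0.5197,0.011],[0.1611,-0.5197,0.011],[0.1611,-0.5197,0.011]],"angular":[[0,0,-0.05],[0,0,-0.1],[0,0,-0.2],[0,0,-0.3],[0,0,-0.4],[0,0,-0.5],[0,0,-0.6],[0,0,-0.7],[0,0,-0.8],[0,0,-0.896],[0,0,-0.896],[0,0,-0.896],[0,0,-0.896],[0,0,-0.896],[0,0,-0.896],[0,0,-0.896],[0,0,-0.896],[0,0,-0.896]],"grip":[0.06,0.06,0.06,0.06,0.06,0.06,0.06,0.06,0.06,0.06,0.06,0.06,0.06,0.06,0.06,0.06,0.06,0.06]}'
python3 - <<'E'
from h import *
w=cap("wrist"); save(w,"w9.png",None,1.2)
for d in bot.masks_of("cup0",w)[:4]: print(round(d["confidence"],2),d["bbox"],wa(atz(w,cen(d["region"]),.07)))
delta(aw(-.066,.046,.0615),AY-.3)
E
```

```text
t: 42.92
position: [0.5774, 0.1998, 0.1881]
eef_rot: [0.0, 0.872, 0.489, -0.002]
wrist_force: [-0.1, -0.3, 0.9]
finger_gap: 0.648
finger_force: 0.0
0.64 [255.4, 186.6, 41.0, 39.1] [[-0.06584903  0.04674893]]
0.47 [277.9, 165.2, 468.2, 327.6] [[0.00907901 0.07789696]]
0.47 [183.9, 157.1, 270.5, 313.5] [[-0.08846857  0.10237521]]
t 43.0 cur [0.5783 0.1984 0.1894] yaw -0.552 q7 -0.84 | xyz [ 0.0027 -0.0016  0.1279] ang [-0.     0.003 -0.003] F [ 0.2 -0.6  0.4] gap 0.0598 0.0
```

View pics/w9.png

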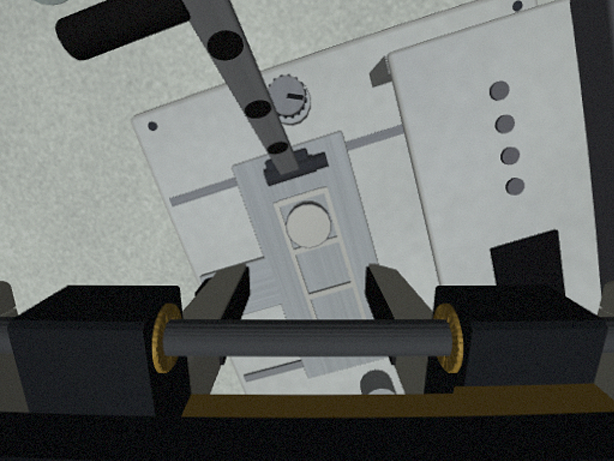

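The last cup is at (308,226) in the 1.2x picture, the other two bays are empty, and the clamp arm leans away from the tool.

```bash
python3 -m crank '{"xyz":[[0.003,-0.0005,0.02],[0.003,-0.0005,0.05],[0.003,-0.0005,0.08],[0.003,-0.0005,0.1],[0.003,-0.0005,0.115],[0.003,-0.0005,0.1275],[0.003,-0.0005,0.1275],[0.003,-0.0005,0.1275],[0.003,-0.0005,0.1275],[0.003,-0.0005,0.1275],[0.003,-0.0005,0.1275],[0.003,-0.0005,0.1275],[0.003,-0.0005,0.11],[0.003,-0.0005,0.08],[0.003,-0.0005,0.04],[0.003,-0.0005,0.0],[0.003,-0.0005,0.0],[0.003,-0.0005,0.0],[0.003,-0.0005,0.0]],"angular":[[0,0,0],[0,0,0],[0,0,0],[0,0,0],[0,0,0],[0,0,0],[0,0,0],[0,0,0],[0,0,0],[0,0,0],[0,0,0],[0,0,0],[0,0,0],[0,0,0],[0,0,0],[0,0,0],[0,0,0],[0,0,0],[0,0,0]],"grip":[0.06,0.06,0.06,0.06,0.06,0.06,0.06,0.03,0.03,0.03,0.03,0.03,0.03,0.03,0.03,0.03,0.03,0.03,0.03]}' 30
python3 - <<'E'
from h import *
t=cap("top")
for d in bot.masks_of("tray",t)[:1]:
    m=d["region"].astype(np.uint8); c=max(cv2.findContours(m,0,2)[0],key=cv2.contourArea)
    print(cv2.minAreaRect(atz(t,c[:,0].astype(float),.012)[:,:2].astype(np.float32)*1000))
delta([.4183,-.3425,.14],-1.445)
E
```

```text
t: 44.6
position: [0.5788, 0.2036, 0.1898]
eef_rot: [-0.0, 0.872, 0.489, -0.001]
wrist_force: [-0.1, -0.3, -0.6]
finger_gap: 0.4
finger_force: 30.0
((481.2540588378906, -332.59503173828125), (222.4378204345703, 158.10006713867188), 7.485848903656006)
t 44.7 cur [0.5782 0.2034 0.1883] yaw -0.549 q7 -0.84 | xyz [-0.5489  0.1485  0.0496] ang [-0.001  0.004  0.896] F [-0.7  0.4 -1.4] gap 0.0371 30.0
```

```bash
python3 -m crank '{"xyz":[[-0.02,0.005,-0.01],[-0.055,0.015,-0.02],[-0.09,0.024,-0.02],[-0.125,0.034,-0.02],[-0.16,0.043,-0.02],[-0.2,0.054,-0.02],[-0.24,0.065,-0.02],[-0.28,0.076,-0.02],[-0.32,0.087,-0.02],[-0.36,0.097,-0.02],[-0.4,0.108,-0.01],[-0.44,0.119,0],[-0.48,0.13,0.01],[-0.515,0.139,0.03],[-0.54,0.146,0.049],[-0.5489,0.1485,0.049],[-0.5489,0.1485,0.049],[-0.5489,0.1485,0.049],[-0.5489,0.1485,0.049]],"angular":[[0,0,0.05],[0,0,0.1],[0,0,0.2],[0,0,0.3],[0,0,0.4],[0,0,0.5],[0,0,0.6],[0,0,0.7],[0,0,0.8],[0,0,0.896],[0,0,0.896],[0,0,0.896],[0,0,0.896],[0,0,0.896],[0,0,0.896],[0,0,0.896],[0,0,0.896],[0,0,0.896],[0,0,0.896]],"grip":[0.03,0.03,0.03,0.03,0.03,0.03,0.03,0.03,0.03,0.03,0.03,0.03,0.03,0.03,0.03,0.03,0.03,0.03,0.03]}'
python3 - <<'E'
from h import *
delta([.418,-.342,.012],-1.445)
E
```

```text
t: 46.28
position: [0.4213, -0.3399, 0.1412]
eef_rot: [-0.001, 0.998, 0.064, 0.0]
wrist_force: [-0.4, 1.0, -0.4]
finger_gap: 0.4
finger_force: 30.0
t 46.3 cur [ 0.4213 -0.3399  0.1412] yaw -1.442 q7 -0.52 | xyz [-0.0036  0.0018  0.1292] ang [-0.002 -0.001  0.003] F [-0.4  1.  -0.4] gap 0.0372 30.0
```

```bash
python3 -m crank '{"xyz":[[-0.003,0.001,0.03],[-0.003,0.001,0.06],[-0.003,0.001,0.09],[-0.003,0.001,0.11],[-0.003,0.001,0.12],[-0.003,0.001,0.127],[-0.003,0.001,0.127],[-0.003,0.001,0.127],[-0.003,0.001,0.127],[-0.003,0.001,0.127],[-0.003,0.001,0.127],[-0.003,0.001,0.1],[-0.003,0.001,0.06],[-0.003,0.001,0.02],[-0.003,0.001,-0.02],[0.02,-0.03,-0.06],[0.04,-0.06,-0.08],[0.04,-0.06,-0.08],[0.04,-0.06,-0.08],[0.04,-0.06,-0.08]],"angular":[[0,0,0],[0,0,0],[0,0,0],[0,0,0],[0,0,0],[0,0,0],[0,0,0],[0,0,0],[0,0,0],[0,0,0],[0,0,0],[0,0,0],[0,0,0],[0,0,0],[0,0,0],[0,0,0],[0,0,0],[0,0,0],[0,0,0],[0,0,0]],"grip":[0.03,0.03,0.03,0.03,0.03,0.03,0.03,0.05,0.05,0.05,0.05,0.05,0.05,0.05,0.05,0.05,0.05,0.05,0.05,0.05]}'
python3 - <<'E'
from h import *
delta([.418,-.342,.012],-1.445)
s=cap("scene"); save(s,"end.png",None,1.5)
t=cap("top")
for d in bot.masks_of("cup0",s)[:5]: print(round(d["confidence"],2),np.round(d["bbox"]),atz(s,cen(d["region"]),.015))
E
```

```text
t: 47.95
position: [0.4519, -0.2775, 0.2216]
eef_rot: [0.0, 0.998, 0.063, 0.0]
wrist_force: [-0.2, -1.2, 1.4]
finger_gap: 0.539
finger_force: 0.0
t 48.0 cur [ 0.4519 -0.2775  0.2216] yaw -1.444 q7 -0.7 | xyz [-0.0419  0.0595  0.2097] ang [ 0.001 -0.001  0.001] F [-0.2 -1.2  1.4] gap 0.0501 0.0
0.44 [244. 163.   6.   5.] [[ 0.50179557 -0.03513804  0.015     ]]
0.42 [200. 118.   9.   3.] [[ 0.48233429 -0.33407853  0.015     ]]
0.38 [184. 129.  13.  11.] [[ 0.54926946 -0.3292909   0.015     ]]
0.37 [196. 119.  64.  48.] [[ 0.48956175 -0.32264072  0.015     ]]
```

View pics/end.png

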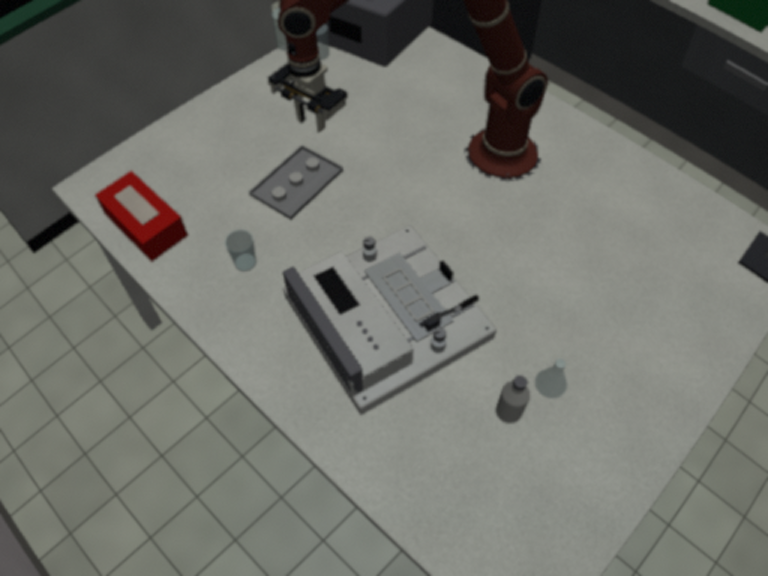

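The scene picture shows all three cups flat in the tray at (279,193), (296,178) and (313,163), the carriage out, the clamp open, both screws up and the glassware untouched.

```bash
python3 -c "
from bench import bot
print(bot.sign_off())"
```

```text
the job is handed in; nothing more can be done
None
```

I handed the job in at about 48 s: both screws are up and at their end stops, the carriage is at its front stop, the clamp is open, and all three cups lie flat in the tray with the glassware and wash bottle untouched; the hand-in returned no verdict.

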